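# Demould resin plaques with a prying wedge and rack them to cure

### The job

Ease the press-fit cover off the casting box with the wedge: work a blade into the pry notches of the two long sides in turn, a few millimetres at a time so that it rises evenly, and do not touch the cover with the fingers until the wedge has opened both sides by about 5 to 6 mm. Then set the cover upright on the middle of the grey felt mat and stand every plaque on edge in the wooden rack, fully down, one to a slot. Leave the wedge lying flat on its cork mat and the other things undisturbed.

Things in the scene. Friction and masses are not known exactly. Their poses are not given: they have to be found in the camera images.
- mould_seam (a point): Middle of the top (the seam plane, 40 mm above the table) of the casting box's fixed aluminium lower half, 90 mm (x, the narrow way) x 190 mm (y) x 40 mm; z up. A lip rises 14 mm inside the cover at the four corners. Rubber pads press on the cover's long walls until it is 6 mm up; each side takes 4 to 8 N to lift, roughly stays where left, and once free rests on the pads, about 6 mm open.
- mould: That lower half, origin under its centre on the table, same axes. Inside are four slots across it (13 mm wide, at y = -60, -20, 20, 60 mm, floor 6 mm and slot tops 32 mm above the table) in which plaques stand on edge. From y = -13 to 13 mm there are no plaques and nothing above 32 mm but the cover: a blade may reach in to the centre line.
- cover: White hollow upper half, loose, press-fit; 90 x 190 x 49 mm plus a grip rib. Origin under its centre (on the seam plane when shut; axes as mould_seam, z up). Each long side has in the middle of its lower edge a pry notch 50 mm long, 6 mm high, through the 5 mm wall, open to the seam. Cocked over 5 degrees (one side 8 mm wider open than the other) while on the lip, it chips.
- cover_grip (a point): Where to hold the cover: in the rib on top of it (50 mm along its x, 16 mm thick along its y, 30 mm tall); 18 mm above the flat top, 67 mm above the cover's underside, 12 mm below the rib's top. It takes a straight lift of at least 55 mm to clear the plaques.
- seam_near (a point): Point on the cover's lower edge plane in the middle of the long side at x = -45 mm of the box: its height above mould_seam is how far the seam is open at that side.
- seam_far (a point): The same at the opposite long side, x = +45 mm.
- wedge_mid (a point): Centre of the handle of the double-ended prying wedge, 17 mm above its underside. Wooden handle 54 mm long (x), 30 mm wide (y), 34 mm tall (z up), a black blade 18 mm wide at each end, tips at x = +-72 mm. Blades: underside flat and flush with the handle's; top rising from 2 mm at the tip to 17 mm at the handle, 45 mm on (1 in 3). Both ends alike.
- wedge: The wedge itself, origin at the centre of its underside, same axes as wedge_mid.
- tool_mat: Fixed cork mat 110 mm (x) x 190 mm (y) x 3 mm thick on which the wedge lies at the start; origin at the centre of its underside.
- cover_mat: Fixed grey felt mat 150 mm (x) x 230 mm (y) x 3 mm thick, empty: the place for the cover; origin at the centre of its underside.
- rack: Fixed wooden curing rack 74 mm (x) x 236 mm (y). Origin at the centre of its underside; floor of the slots 8 mm above the table, tops of the separators 38 mm. Five slots 15 mm wide running along its x, open at both ends (70 mm long), at y = -80, -40, 0, 40, 80 mm. All empty at the start.
- plaque0_mid (a point): Centre (35 mm above its lower edge) of a blue cast resin plaque 56 mm wide (its x), 10 mm thick (its y), 70 mm tall (z). It stands on edge in the casting box, its top 36 mm above the seam plane, under the cover. Absent in some starts (None).
- plaque1_mid (a point): Centre (35 mm above its lower edge) of a blue cast resin plaque 56 mm wide (its x), 10 mm thick (its y), 70 mm tall (z). It stands on edge in the casting box, its top 36 mm above the seam plane, under the cover. Absent in some starts (None).
- plaque2_mid (a point): Centre (35 mm above its lower edge) of a blue cast resin plaque 56 mm wide (its x), 10 mm thick (its y), 70 mm tall (z). It stands on edge in the casting box, its top 36 mm above the seam plane, under the cover. Absent in some starts (None).
- plaque3_mid (a point): Centre (35 mm above its lower edge) of a blue cast resin plaque 56 mm wide (its x), 10 mm thick (its y), 70 mm tall (z). It stands on edge in the casting box, its top 36 mm above the seam plane, under the cover. Absent in some starts (None).
- ink0: ink bottle, 75 mm high (bystander, not to be disturbed); origin at the centre of its underside.
- ink1: ink bottle, 75 mm high (bystander, not to be disturbed); origin at the centre of its underside.
- ink2: ink bottle, 75 mm high (bystander, not to be disturbed); origin at the centre of its underside.
- glitter_jar: small jar, 40 mm across, 45 mm high (bystander, not to be disturbed); origin at the centre of its underside.
- mix_cup: white mixing cup, 72 mm across, 95 mm high (bystander, not to be disturbed); origin at the centre of its underside.
Mind the look-alikes: they are no part of the job. What is shaped like the wedge but pink or purple is not meant.

How it is judged:
On the way, in this order (a step that is already met when the one before it is completed fails the run):
1. one side of the seam opened 2 mm with the wedge (z of any of seam_near, seam_far in the frame of mould_seam above 0.002 m and contact force between wedge and cover above 0.5 N), for 0.02 s.
2. both sides open past 3.5 mm (z of each of seam_near, seam_far in the frame of mould_seam above 0.0035 m), for 0.1 s.
3. the cover set down upright on the felt mat (x of cover in the frame of cover_mat between -0.045 and 0.045 m and y of cover in the frame of cover_mat between -0.045 and 0.045 m and height (world z) of cover below 0.006 m and angle between cover's own z axis and vertical below 0.12 rad and linear speed of cover below 0.02 m/s), for 0.2 s.
At the end, for the whole second after the job is handed in: Cover flat on the felt mat, centres within 45 mm in x and y; wedge flat on the cork mat, its centre over the mat (55 x 85 mm either way); each plaque present on edge in a rack slot: on its floor within 6 mm, within 26 mm of mid-length, leaning under 0.25 rad; and all stays so (all of step 3 and x of wedge_mid in the frame of tool_mat between -0.055 and 0.055 m and y of wedge_mid in the frame of tool_mat between -0.085 and 0.085 m and height (world z) of wedge_mid below 0.023 m and angle between wedge_mid's own z axis and vertical below 0.12 rad and linear speed of wedge below 0.02 m/s and x of plaque0_mid in the frame of rack between -0.026 and 0.026 m and y of plaque0_mid in the frame of rack between -0.1 and 0.1 m and z of each of plaque0_mid, plaque1_mid, plaque2_mid, plaque3_mid in the frame of rack below 0.049 m and angle between each of plaque0_mid, plaque1_mid, plaque2_mid, plaque3_mid's own z axis and vertical below 0.25 rad and x of plaque1_mid in the frame of rack between -0.026 and 0.026 m and y of plaque1_mid in the frame of rack between -0.1 and 0.1 m and x of plaque2_mid in the frame of rack between -0.026 and 0.026 m and y of plaque2_mid in the frame of rack between -0.1 and 0.1 m and x of plaque3_mid in the frame of rack between -0.026 and 0.026 m and y of plaque3_mid in the frame of rack between -0.1 and 0.1 m); the robot touches nothing.
It fails at once if the cover cocked by more than 0.1 rad while still on the lip (horizontal distance between cover and mould_seam below 0.03 m and z of cover in the frame of mould_seam below 0.008 m and angle between the z axis of cover and the z axis of mould_seam, either way round above 0.1 rad).
It fails at once if the cover taken hold of or pushed by the fingers before both sides are open 3.5 mm ((horizontal distance between cover and mould_seam below 0.03 m and z of any of seam_near, seam_far in the frame of mould_seam below 0.0035 m) and contact force between the fingers and cover above 3 N).
It fails at once if a bystander moved more than 40 mm (distance of any of ink0, ink1, ink2, glitter_jar, mix_cup from where it was at the start of the episode above 0.04 m).
Of plaque0, plaque1, plaque2, plaque3 only 2 to 4 are there at a start; the rules pass over those that are not, and their reading is None.
At some moment in a run one of wedge may be knocked a few centimetres aside while the robot is not near it.
It also fails if it takes over 210 s, if anything falls off the work surface, if the arm or the gripper's body presses on something with over 40 N, if the wrist force passes 120 N, or if a joint passes its speed limit or range.

### The arm

A 7-joint arm with a two-finger parallel gripper is mounted at the origin on the work surface. World frame = base frame: x ahead of the robot, y to its left, z up, the work surface at z = 0. Lengths are in m, angles in rad, forces in N, time in s.
With the tool pointing down it reaches from about 0.425 to 0.925 m from the base axis. Payload 6.8 kg.
Tool frame: the origin (TCP) lies at the very end of the fingers, on their centre line; the grasp point (between the pads) lies 19 mm behind it (bot.grasp_offset is the distance from the TCP to the grasp point, in m); z points along the fingers, y is the direction in which the jaws open and shut (so a half turn about z gives the same grasp; the last joint's range is limited). The gripper opens to 85 mm and grips with 20 to 120 N. Pads are 22 mm wide; open, the fingers measure 114 mm over their backs; the gripper's body (76 mm by 85 mm) begins 54 mm behind the grasp point. The pads swing forward as they close: fully open they stand 13 mm farther back than shut.
Start: joints at [-0.108, 0.477, 0.022, 1.555, -0.011, 1.109, -0.083], TCP at [0.675, 0, 0.231] pointing down, gripper open.
Joint ranges: [-2.96, 2.96], [-0.34, 2.1], [-1.41, 1.46], [0.24, 2.44], [-1.37, 4.51], [0.17, 1.92], [-2.96, 2.96]. Speed limits (rad/s): [2.39, 2.39, 3.14, 3.14, 3.14, 3.14, 3.14].

### API

Orientations are given as a unit quaternion [w, x, y, z].
In Python, from station import monitor, cams, bot, finder gives the robot as it stands.
- The arm moves only by the tool jog_arm, never from a script. Its argument "plan" is a list of rows, each an object of numbers: "x", "y", "z": the shift along the tool's x, y, z as a fraction of full scale; "wx", "wy", "wz": the turn, a rotation vector about the tool's x, y, z as a fraction of full scale. A call has 1 to 12 rows; each row is the pose to reach, as a shift and turn from the pose measured when the call began, along the tool's axes at that moment, turning the shorter way round; what a row does not reach only later rows make up. Full scale, the value 1, is 20 cm for a shift and 180 degrees for a turn. A row lasts 1/12 s, in which the tool goes at most 41.7 mm and 7.16 degrees, less where a joint would pass 70% of its speed; a pose out of reach is approached as far as the arm can. A call with a number of a shift or a turn outside -1 to 1 is refused whole. A call with a gripper value outside its range is refused whole. "hand" is the opening, from -1 (shut) to 1 (fully open), set as the call begins (left out, the last holds). The fingers move at their own pace and stop on an object; "grip_force" is the grip in N (left out, the last holds). Time passes only in rows, so rows that repeat a pose let the fingers close. It gives the time, the measured TCP pose, the force and the opening at its end, in the units of the state.
- monitor.get_obs(): the state, without advancing time (a new reading comes with each control period).
- cams.read_camera(name): name is "scene" or "side" or "wrist"; returns the picture (384x512x3 uint8, red, green, blue); there is no depth.
- cams.get_calibration(name): a dict with "fx", "fy", "cx", "cy" (pixels), "extrinsics" (4x4, takes a point from world to camera coordinates). Camera axes: x right, y down, z forward; pixel columns grow to the right and rows downward; lengths in m; the calibration is good to about 2 mm. A picture is of the moment at which its call begins: read the wrist's pose just before it. get_calibration takes no time and is no camera call; for the wrist camera it gives the pose at the moment of the call.
- bot.hand_in(): hands the job in, once; it reports no verdict.
Trained networks look in the newest picture that a camera, given by its name, has taken for a name from the list of things; names that differ only in an ending like _2 or _b are one class to them, and where a whole thing is asked for, a point or a joint stands for the part that bears it (a point fixed in the world has none). Each returns a list of dicts, best first, with "confidence" (0 to 1); they miss things now and then, are a little off and sometimes report something else, mostly with a low value. They report only what shows in the picture. A call takes as long as a camera call. They do not tell look-alikes from the thing itself.
- finder.find_in(camera, target): "bbox" ([left, top, width, height] in pixels, round what is visible of it).
- finder.place_of(camera, target): "location" ([column, row] in pixels: a listed point, or the origin of a listed thing).
The state is a dict: "t": time; "q": joint angles; "joint_vel": joint speeds; "joint_torque": joint torques, N m; "eef_pos": TCP position; "tool_rot": TCP orientation; "contact_force": force on the tool from outside, world axes, zero at the start; "torque": the same for the moment, N m; "gripper_width": opening from 0.0 (shut) to 1.0 (fully open).
Only numpy, scipy, OpenCV 4.12 (cv2) and the standard library are available. Lean on these libraries where they do the work, as an engineer would, in place of code of your own. Each camera call takes 0.05 s, during which the arm holds its last target. There are 200 camera calls.

## Working session

There is one attempt and no reset: what is moved stays moved. The work goes in short steps, Python scripts to look and compute and a tool call to move; the robot and the scene stay as the last step left them, time stands still between calls to the robot, and variables do not carry over. Pictures are saved under pics/ and viewed, about 12 in all and at most 16, crops included, and the job is handed in when it is done.

Besides the shell and the picture viewer there is one more tool, called after "Call:" by a JSON object that holds its "api" and its "payload". jog_arm: Moves the arm, as the interface text tells. Shift numbers are shares of 20 cm and turn numbers shares of 180 degrees, none past 1 either way. Its arguments: {"type":"object","properties":{"plan":{"type":"array","items":{"type":"object","properties":{"x":{"type":"number","minimum":-1,"maximum":1},"y":{"type":"number","minimum":-1,"maximum":1},"z":{"type":"number","minimum":-1,"maximum":1},"wx":{"type":"number","minimum":-1,"maximum":1},"wy":{"type":"number","minimum":-1,"maximum":1},"wz":{"type":"number","minimum":-1,"maximum":1}}}},"hand":{"type":"number"},"grip_force":{"type":"number"}},"required":["plan"]}

```bash
ls; mkdir -p pics; cat > h.py <<'E'
import numpy as np, cv2
from station import monitor, cams, bot, finder
from scipy.spatial.transform import Rotation as R
def pic(n): return cams.read_camera(n)
def save(n,img,s=1): cv2.imwrite('pics/'+n,cv2.resize(img[...,::-1],None,fx=s,fy=s))
def ray(cal,uv):
    E=np.array(cal['extrinsics']);d=np.array([(uv[0]-cal['cx'])/cal['fx'],(uv[1]-cal['cy'])/cal['fy'],1])
    return -E[:3,:3].T@E[:3,3],E[:3,:3].T@d
def atz(cal,uv,z):
    o,d=ray(cal,uv);return o+d*(z-o[2])/d[2]
def proj(cal,p):
    E=np.array(cal['extrinsics']);c=E[:3,:3]@np.array(p)+E[:3,3]
    return [cal['fx']*c[0]/c[2]+cal['cx'],cal['fy']*c[1]/c[2]+cal['cy']]
def tcp():
    o=monitor.get_obs();q=o['tool_rot'];return np.array(o['eef_pos']),R.from_quat([q[1],q[2],q[3],q[0]])
def delta(p,Rt=None):
    P,r=tcp();d=r.inv().apply(np.array(p)-P)/0.2
    w=np.zeros(3) if Rt is None else (r.inv()*Rt).as_rotvec()/np.pi
    return np.round(d,4),np.round(w,4)
E
cat > a.py <<'E'
from h import *
o=monitor.get_obs();print({k:np.round(v,3) for k,v in o.items()})
hz=dict(mould_seam=.04,cover_grip=.107,seam_near=.04,seam_far=.04,wedge_mid=.02,tool_mat=0,cover_mat=0,rack=0,ink0=0,glitter_jar=0,mix_cup=0,plaque0_mid=.041)
for c in ['scene','side']:
    im=pic(c);save(c+'0.png',im,1.5);cal=cams.get_calibration(c)
    print(c,np.round(ray(cal,(256,192)),2).tolist())
    for n in hz:
        for r in finder.place_of(c,n)[:3]:
            print(n,round(r['confidence'],2),np.round(r['location']),np.round(atz(cal,r['location'],hz[n]),3))
E
python3 a.py
```

```text
pics
{'t': np.float64(0.0), 'q': array([-0.108,  0.478,  0.022,  1.556, -0.011,  1.109, -0.083]), 'joint_vel': array([0.   , 0.   , 0.003, 0.   , 0.   , 0.001, 0.   ]), 'joint_torque': array([-1.0000e-03, -5.9644e+01,  1.6080e+00, -2.8119e+01,  1.2000e-02,
        9.0000e-03,  0.0000e+00]), 'eef_pos': array([ 0.674, -0.   ,  0.23 ]), 'tool_rot': array([-0.001,  0.707,  0.707, -0.001]), 'contact_force': array([-0.773,  0.087, -0.587]), 'torque': array([-0.007, -0.   , -0.053]), 'gripper_width': np.float64(0.998)}
scene [[1.17, -0.38, 0.69], [-0.63, 0.46, -0.62]]
mould_seam 0.83 [242. 216.] [0.56  0.017 0.04 ]
cover_grip 0.86 [240. 193.] [0.551 0.02  0.107]
cover_grip 0.65 [242. 214.] [ 0.617 -0.021  0.107]
seam_far 0.89 [255. 226.] [0.607 0.023 0.04 ]
wedge_mid 0.74 [311. 136.] [0.344 0.452 0.02 ]
wedge_mid 0.69 [366. 153.] [0.525 0.521 0.02 ]
wedge_mid 0.46 [275. 160.] [0.387 0.262 0.02 ]
tool_mat 0.62 [272. 164.] [0.373 0.26  0.   ]
cover_mat 0.63 [324. 190.] [0.568 0.298 0.   ]
cover_mat 0.49 [270. 165.] [0.375 0.25  0.   ]
rack 0.57 [126. 286.] [ 0.558 -0.294  0.   ]
ink0 0.84 [ 8
[... 506 characters left out ...]
near 0.21 [264. 189.] [0.572 0.022 0.04 ]
seam_far 0.8 [256. 183.] [0.608 0.008 0.04 ]
wedge_mid 0.88 [285. 334.] [0.333 0.454 0.02 ]
wedge_mid 0.82 [293. 268.] [0.379 0.263 0.02 ]
wedge_mid 0.61 [212. 335.] [0.51  0.531 0.02 ]
tool_mat 0.54 [271. 188.] [ 0.565 -0.022  0.   ]
tool_mat 0.45 [303. 143.] [ 0.536 -0.294  0.   ]
cover_mat 0.92 [228. 257.] [0.584 0.294 0.   ]
cover_mat 0.65 [213. 221.] [0.69  0.189 0.   ]
rack 0.89 [299. 141.] [ 0.555 -0.3    0.   ]
ink0 0.51 [340. 155.] [ 0.379 -0.282  0.   ]
ink0 0.43 [342. 149.] [ 0.381 -0.315  0.   ]
glitter_jar 0.54 [215. 219.] [0.69  0.177 0.   ]
glitter_jar 0.45 [267. 194.] [0.566 0.012 0.   ]
mix_cup 0.53 [243. 142.] [ 0.762 -0.211  0.   ]
```

View pics/scene0.png

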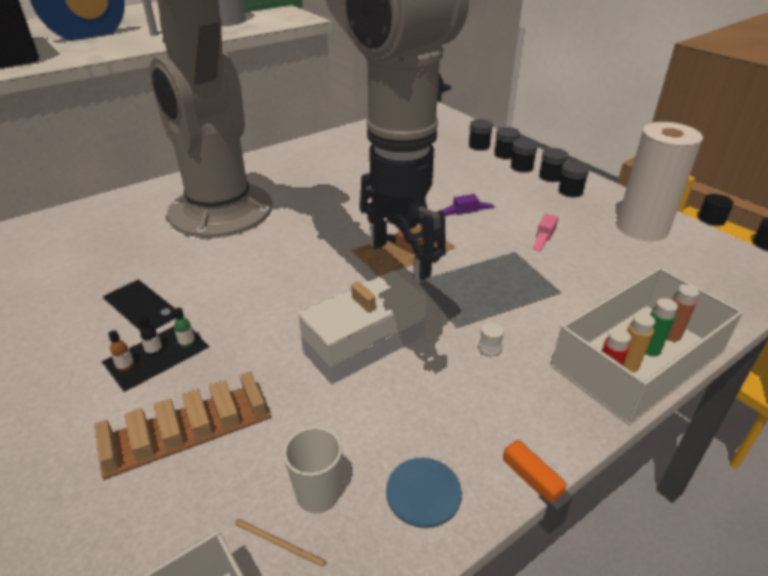

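View pics/side0.png

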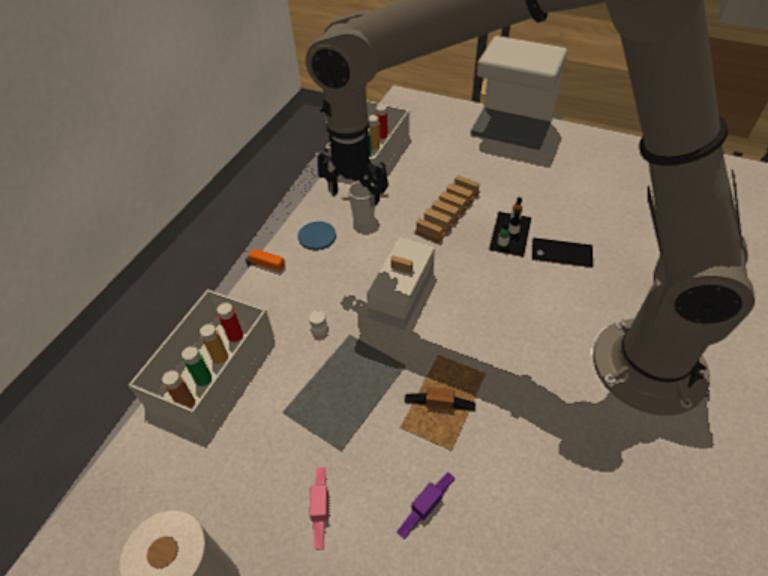

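The scene view shows the white cover on the box (about 362,310), the rack (185,425), the felt mat (490,285) and the wedge on the cork mat (405,245), partly hidden by the gripper. In the side view the wedge is at (440,400). The purple and pink wedges are look-alikes. I'm going over to the wedge for a close look.

Call:
{"api": "jog_arm", "payload": {"plan": [{"x": 0.2, "y": -0.2, "wz": -0.04}, {"x": 0.4, "y": -0.4, "wz": -0.08}, {"x": 0.6, "y": -0.6, "wz": -0.12}, {"x": 0.8, "y": -0.8, "wz": -0.16}, {"x": 0.9, "y": -0.95, "wz": -0.2}, {"x": 1, "y": -1, "wz": -0.24}, {"x": 1, "y": -1, "wz": -0.28}, {"x": 1, "y": -1, "wz": -0.32}, {"x": 1, "y": -1, "wz": -0.36}, {"x": 1, "y": -1, "wz": -0.4}, {"x": 1, "y": -1, "wz": -0.44}, {"x": 1, "y": -1, "wz": -0.48}]}}

```text
invalid input at $.plan[0]: expected keys x, y, z, wx, wy, wz
```

```bash
cat > b.py <<'E'
from h import *
print(tcp()[0],np.round(tcp()[1].as_matrix(),3).tolist(),np.round(monitor.get_obs()['q'],2))
print(delta([0.382,0.263,0.23],R.from_matrix([[-1,0,0],[0,1,0],[0,0,-1]])))
cal=cams.get_calibration('wrist');im=pic('wrist');save('w1.png',im,1)
print(np.round(ray(cal,(256,192)),2).tolist())
for n,z in dict(wedge_mid=.02,tool_mat=0).items():
    for r in finder.place_of('wrist',n)[:3]: print(n,round(r['confidence'],2),np.round(r['location']),np.round(atz(cal,r['location'],z),3))
cs=cams.get_calibration('scene');pic('scene')
for n,z in dict(cover_grip=.107,mould_seam=.04,seam_far=.04,seam_near=.04,cover_mat=0,rack=0).items():
    for r in finder.place_of('scene',n)[:2]: print(n,round(r['confidence'],2),np.round(r['location']),np.round(atz(cs,r['location'],z),3))
E
python3 b.py
```

```text
[6.75020152e-01 2.39445274e-05 2.31315670e-01] [[0.0, 1.0, 0.0], [1.0, -0.0, 0.0], [0.0, 0.0, -1.0]] [-0.11  0.48  0.02  1.56 -0.01  1.11 -0.08]
(array([ 1.3149, -1.4651,  0.0065]), array([ 0. ,  0. , -0.5]))
[[0.68, 0.08, 0.37], [-0.0, -0.3, -0.95]]
cover_grip 0.95 [242. 196.] [0.561 0.017 0.107]
cover_grip 0.41 [126. 286.] [ 0.652 -0.307  0.107]
mould_seam 0.65 [241. 219.] [0.567 0.009 0.04 ]
cover_mat 0.71 [325. 191.] [0.573 0.297 0.   ]
rack 0.72 [123. 287.] [ 0.557 -0.3    0.   ]
```

View pics/w1.png

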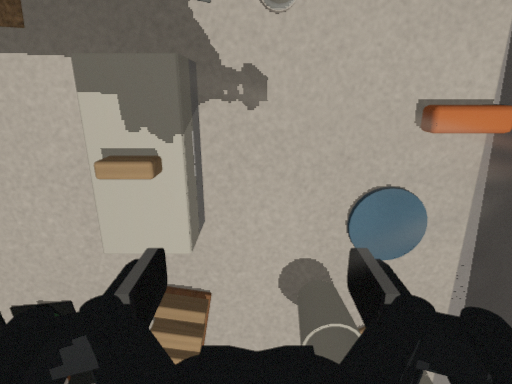

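The wrist camera shows the whole cover, with its rib at (128,167) and its right long side at about x=190. Each row needs all six keys, so I'm resending the move.

Call:
{"api": "jog_arm", "payload": {"plan": [{"x": 0.2, "y": -0.2, "z": 0, "wx": 0, "wy": 0, "wz": -0.04}, {"x": 0.4, "y": -0.4, "z": 0, "wx": 0, "wy": 0, "wz": -0.08}, {"x": 0.6, "y": -0.6, "z": 0, "wx": 0, "wy": 0, "wz": -0.12}, {"x": 0.8, "y": -0.8, "z": 0, "wx": 0, "wy": 0, "wz": -0.16}, {"x": 0.9, "y": -0.95, "z": 0, "wx": 0, "wy": 0, "wz": -0.2}, {"x": 1, "y": -1, "z": 0, "wx": 0, "wy": 0, "wz": -0.24}, {"x": 1, "y": -1, "z": 0, "wx": 0, "wy": 0, "wz": -0.28}, {"x": 1, "y": -1, "z": 0, "wx": 0, "wy": 0, "wz": -0.32}, {"x": 1, "y": -1, "z": 0, "wx": 0, "wy": 0, "wz": -0.36}, {"x": 1, "y": -1, "z": 0, "wx": 0, "wy": 0, "wz": -0.4}, {"x": 1, "y": -1, "z": 0, "wx": 0, "wy": 0, "wz": -0.44}, {"x": 1, "y": -1, "z": 0, "wx": 0, "wy": 0, "wz": -0.5}]}}

```text
t: 2.8
eef_pos: [0.475, 0.2, 0.2315]
tool_rot: [0.0, 0.032, 0.999, 0.0]
contact_force: [-0.0, -0.1, 0.5]
gripper_width: 0.999
```

```bash
sed -i 's/w1.png/w2.png/' b.py; python3 b.py
```

```text
[0.47503578 0.2000413  0.23150153] [[-0.998, 0.065, 0.0], [0.065, 0.998, 0.0], [-0.0, 0.0, -1.0]] [-0.22  0.24 -0.35  1.91  0.09  1.01  0.9 ]
(array([0.4845, 0.2841, 0.0073]), array([ 0.    ,  0.0001, -0.0205]))
[[0.4, 0.21, 0.37], [0.3, -0.02, -0.95]]
wedge_mid 0.65 [300.  74.] [0.382 0.253 0.02 ]
wedge_mid 0.59 [497.  10.] [0.336 0.451 0.02 ]
wedge_mid 0.19 [ 99. 216.] [0.529 0.004 0.02 ]
tool_mat 0.94 [288.  70.] [0.376 0.242 0.   ]
cover_grip 0.97 [239. 196.] [0.556 0.012 0.107]
mould_seam 0.68 [243. 220.] [0.573 0.012 0.04 ]
seam_far 0.92 [250. 225.] [0.596 0.015 0.04 ]
cover_mat 0.88 [324. 192.] [0.575 0.289 0.   ]
rack 0.74 [123. 286.] [ 0.556 -0.299  0.   ]
rack 0.52 [252. 226.] [0.567 0.041 0.   ]
```

View pics/w2.png

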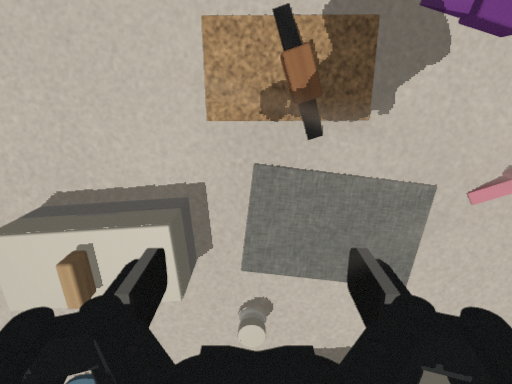

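The wedge lies at about (300,72), its blade tips at (283,8) and (316,135). The cork mat spans 203–378 px across, and the felt mat is clear. Next I'll get the wedge yaw and the cover yaw.

```bash
cat > c.py <<'E'
from h import *
cal=cams.get_calibration('wrist')
a=atz(cal,(283,8),.004);b=atz(cal,(316,135),.004);print('wedge',a,b,(a+b)/2,np.linalg.norm(a-b),np.degrees(np.arctan2(*(b-a)[[1,0]])))
for n,c in dict(tool=[(203,15),(378,15),(378,122),(207,121)],felt=[(255,164),(436,185),(410,287),(242,271)]).items():
    P=np.array([atz(cal,u,.003) for u in c]);print(n,P.round(3)[:,:2].tolist(),P.mean(0).round(3))
# w1 calibration
P,r=tcp();T=np.eye(4);T[:3,:3]=r.as_matrix();T[:3,3]=P
TC=np.array(cal['extrinsics'])@T
T1=np.eye(4);T1[:3,:3]=[[0,1,0],[1,0,0],[0,0,-1]];T1[:3,3]=[.675,0,.2313]
c1=dict(cal);c1['extrinsics']=TC@np.linalg.inv(T1)
P=np.array([atz(c1,u,.089) for u in [(75,55),(184,56),(190,250),(105,251)]]);print('cover',P.round(3)[:,:2].tolist(),P.mean(0).round(3))
P=np.array([atz(c1,u,.119) for u in [(95,161),(161,157),(157,178),(97,179)]]);print('rib',P.round(3)[:,:2].tolist(),P.mean(0).round(3))
P=atz(cal,(165,227),.089);print(P, atz(cal,(183,300),.089))
E
python3 c.py
```

```text
wedge [0.31610864 0.23953825 0.004     ] [0.45059085 0.27187216 0.004     ] [0.38334975 0.2557052  0.004     ] 0.13831466571069465 13.519169239877487
tool [[0.316, 0.155], [0.33, 0.339], [0.441, 0.344], [0.425, 0.146]] [0.378 0.246 0.003]
felt [[0.48, 0.198], [0.523, 0.419], [0.668, 0.398], [0.626, 0.169]] [0.574 0.296 0.003]
cover [[0.523, 0.107], [0.614, 0.106], [0.608, -0.075], [0.521, -0.076]] [0.567 0.015 0.089]
rib [[0.541, 0.023], [0.596, 0.026], [0.591, 0.008], [0.541, 0.007]] [0.567 0.016 0.119]
[0.51829706 0.10614802 0.089     ] [0.60404208 0.11167932 0.089     ]
```

```bash
cat >> h.py <<'E'
def down(yaw): return R.from_euler('z',yaw,degrees=True)*R.from_matrix([[-1,0,0],[0,1,0],[0,0,-1]])
E
python3 -c "
from h import *
print(delta([.383,.256,.09],down(13.5)))"
```

```text
(array([0.4789, 0.246 , 0.7066]), array([ 0.    ,  0.    , -0.0978]))
```

Call:
{"api": "jog_arm", "payload": {"plan": [{"x": 0.2, "y": 0.1, "z": 0.1, "wx": 0, "wy": 0, "wz": -0.03}, {"x": 0.38, "y": 0.2, "z": 0.25, "wx": 0, "wy": 0, "wz": -0.06}, {"x": 0.479, "y": 0.246, "z": 0.42, "wx": 0, "wy": 0, "wz": -0.098}, {"x": 0.479, "y": 0.246, "z": 0.58, "wx": 0, "wy": 0, "wz": -0.098}, {"x": 0.479, "y": 0.246, "z": 0.68, "wx": 0, "wy": 0, "wz": -0.098}, {"x": 0.479, "y": 0.246, "z": 0.707, "wx": 0, "wy": 0, "wz": -0.098}, {"x": 0.479, "y": 0.246, "z": 0.707, "wx": 0, "wy": 0, "wz": -0.098}]}}

```text
t: 3.88
eef_pos: [0.3823, 0.2554, 0.0888]
tool_rot: [-0.001, -0.118, 0.993, -0.001]
contact_force: [-0.3, -0.4, 0.8]
gripper_width: 1.0
```

```bash
cat > d.py <<'E'
from h import *
cal=cams.get_calibration('wrist');im=pic('wrist');save('w3.png',im,1)
for n,z in dict(wedge_mid=.02,wedge=.003).items():
    for r in finder.place_of('wrist',n)[:2]: print(n,round(r['confidence'],2),np.round(r['location']),np.round(atz(cal,r['location'],z),3))
E
python3 d.py
```

```text
wedge_mid 0.85 [254. 203.] [0.381 0.253 0.02 ]
wedge 0.67 [253. 200.] [0.385 0.253 0.003]
```

View pics/w3.png

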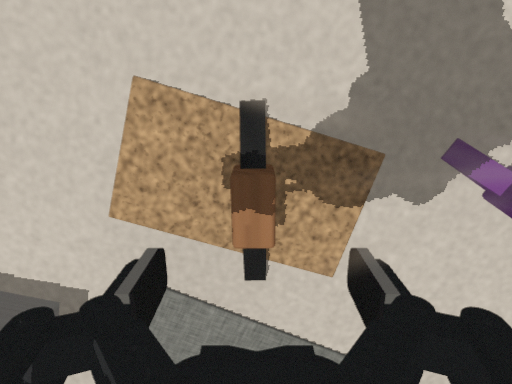

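The blade axis is upright in the picture (tips at (253,100) and (256,280)) and the handle is centred between the jaws. I'm going down to grip it.

Call:
{"api": "jog_arm", "payload": {"plan": [{"x": 0, "y": 0, "z": 0.13, "wx": 0, "wy": 0, "wz": 0}, {"x": 0, "y": 0, "z": 0.26, "wx": 0, "wy": 0, "wz": 0}, {"x": 0, "y": 0, "z": 0.36, "wx": 0, "wy": 0, "wz": 0}, {"x": 0, "y": 0, "z": 0.4, "wx": 0, "wy": 0, "wz": 0}, {"x": 0, "y": 0, "z": 0.4, "wx": 0, "wy": 0, "wz": 0}, {"x": 0, "y": 0, "z": 0.4, "wx": 0, "wy": 0, "wz": 0}]}}

```text
t: 4.53
eef_pos: [0.3856, 0.2573, 0.0125]
tool_rot: [0.002, -0.117, 0.993, 0.001]
contact_force: [0.3, 0.1, 0.2]
gripper_width: 0.998
```

Call:
{"api": "jog_arm", "payload": {"plan": [{"x": 0, "y": 0, "z": 0, "wx": 0, "wy": 0, "wz": 0}, {"x": 0, "y": 0, "z": 0, "wx": 0, "wy": 0, "wz": 0}, {"x": 0, "y": 0, "z": 0, "wx": 0, "wy": 0, "wz": 0}, {"x": 0, "y": 0, "z": 0, "wx": 0, "wy": 0, "wz": 0}, {"x": 0, "y": 0, "z": 0, "wx": 0, "wy": 0, "wz": 0}, {"x": 0, "y": 0, "z": 0, "wx": 0, "wy": 0, "wz": 0}, {"x": 0, "y": 0, "z": 0, "wx": 0, "wy": 0, "wz": 0}, {"x": 0, "y": 0, "z": 0, "wx": 0, "wy": 0, "wz": 0}], "hand": -1, "grip_force": 80}}

```text
t: 5.2
eef_pos: [0.3861, 0.2574, 0.0133]
tool_rot: [0.003, -0.117, 0.993, 0.001]
contact_force: [-1.0, -1.2, 9.4]
gripper_width: 0.337
```

```bash
cat > d.py <<'E'
from h import *
cal=cams.get_calibration('wrist')
# tips seen in w3 with TCP at z .0888
P,r=tcp();T=np.eye(4);T[:3,:3]=r.as_matrix();T[:3,3]=P
TC=np.array(cal['extrinsics'])@T
T1=T.copy();T1[:3,3]=[.3823,.2554,.0888];cal['extrinsics']=TC@np.linalg.inv(T1)
a=atz(cal,(253,100),.004);b=atz(cal,(256,280),.004);print(a,b,(a+b)/2,np.linalg.norm(a-b),'in tool',r.inv().apply((a+b)/2-P))
print(P,r.as_matrix().round(3))
E
python3 d.py
```

```text
[0.31354758 0.23666555 0.004     ] [0.45382691 0.27198799 0.004     ] [0.38368724 0.25432677 0.004     ] 0.14465810361800704 in tool [ 0.00310315 -0.00247687  0.00924064]
[0.38608594 0.25743309 0.01326018] [[-0.973 -0.232  0.005]
 [-0.232  0.973  0.003]
 [-0.005  0.001 -1.   ]]
```

Call:
{"api": "jog_arm", "payload": {"plan": [{"x": 0.015, "y": -0.012, "z": 0.03, "wx": 0, "wy": 0, "wz": 0}, {"x": 0.015, "y": -0.012, "z": 0.03, "wx": 0, "wy": 0, "wz": 0}, {"x": 0.015, "y": -0.012, "z": 0.03, "wx": 0, "wy": 0, "wz": 0}, {"x": 0.015, "y": -0.012, "z": 0.03, "wx": 0, "wy": 0, "wz": 0}, {"x": 0.015, "y": -0.012, "z": 0.03, "wx": 0, "wy": 0, "wz": 0}, {"x": 0.015, "y": -0.012, "z": 0.03, "wx": 0, "wy": 0, "wz": 0}, {"x": 0.015, "y": -0.012, "z": 0.03, "wx": 0, "wy": 0, "wz": 0}, {"x": 0.015, "y": -0.012, "z": 0.03, "wx": 0, "wy": 0, "wz": 0}], "hand": 0}}

```text
t: 5.87
eef_pos: [0.3838, 0.2545, 0.0073]
tool_rot: [0.003, -0.117, 0.993, 0.001]
contact_force: [-0.5, -0.2, 0.4]
gripper_width: 0.494
```

```bash
python3 -c "
from h import *
P,r=tcp();print(P,r.as_matrix().round(3).tolist(),np.round(monitor.get_obs()['q'],3))"
```

```text
[0.38380825 0.25448238 0.00726339] [[-0.973, -0.232, 0.005], [-0.232, 0.973, 0.003], [-0.005, 0.001, -1.0]] [-0.447  0.514 -0.33   2.198  0.36   0.474  0.746]
```

Call:
{"api": "jog_arm", "payload": {"plan": [{"x": 0, "y": 0, "z": 0, "wx": 0, "wy": 0, "wz": 0}, {"x": 0, "y": 0, "z": 0, "wx": 0, "wy": 0, "wz": 0}, {"x": 0, "y": 0, "z": 0, "wx": 0, "wy": 0, "wz": 0}, {"x": 0, "y": 0, "z": 0, "wx": 0, "wy": 0, "wz": 0}, {"x": 0, "y": 0, "z": 0, "wx": 0, "wy": 0, "wz": 0}, {"x": 0, "y": 0, "z": 0, "wx": 0, "wy": 0, "wz": 0}], "hand": -1, "grip_force": 100}}

```text
t: 6.37
eef_pos: [0.3839, 0.2547, 0.0076]
tool_rot: [0.003, -0.117, 0.993, 0.001]
contact_force: [-1.3, -0.0, 5.4]
gripper_width: 0.337
```

Call:
{"api": "jog_arm", "payload": {"plan": [{"x": 0, "y": 0, "z": -0.15, "wx": 0, "wy": 0, "wz": 0}, {"x": 0, "y": 0, "z": -0.35, "wx": 0, "wy": 0, "wz": 0}, {"x": 0, "y": 0, "z": -0.55, "wx": 0, "wy": 0, "wz": 0}, {"x": 0, "y": 0, "z": -0.75, "wx": 0, "wy": 0, "wz": 0}, {"x": 0, "y": 0, "z": -0.85, "wx": 0, "wy": 0, "wz": 0}, {"x": 0, "y": 0, "z": -0.85, "wx": 0, "wy": 0, "wz": 0}, {"x": 0, "y": 0, "z": -0.85, "wx": 0, "wy": 0, "wz": 0}]}}

```text
t: 6.95
eef_pos: [0.3835, 0.2543, 0.1784]
tool_rot: [0.004, -0.117, 0.993, 0.001]
contact_force: [0.0, 0.2, -1.3]
gripper_width: 0.338
```

```bash
cat > d.py <<'E'
from h import *
P,r=tcp();print(P,r.as_matrix().round(3).tolist(),np.round(monitor.get_obs()['q'],3))
cal=cams.get_calibration('wrist');im=pic('wrist');save('w4.png',im,1)
for n in ['wedge_mid','cover_grip','seam_near','tool_mat']:
    for q in finder.place_of('wrist',n)[:2]: print(n,round(q['confidence'],2),np.round(q['location']), np.round(atz(cal,q['location'],.107 if n[0]=='c' else .04),3))
print(delta([.44,.02,.177],down(1)))
# expected wedge points: TCP 10mm? underside 4.3mm below TCP
for x in (-.072,.072): print('tip px',np.round(proj(cal,P+r.apply([x,0,.0045]))))
E
python3 d.py
```

```text
[0.38350695 0.254269   0.1784293 ] [[-0.973, -0.232, 0.008], [-0.232, 0.973, 0.004], [-0.008, 0.002, -1.0]] [-0.301  0.221 -0.473  2.086  0.136  0.855  0.951]
wedge_mid 0.79 [253. 261.] [0.47  0.271 0.04 ]
wedge_mid 0.7 [460. 170.] [0.333 0.436 0.04 ]
tool_mat 0.91 [247. 158.] [0.367 0.242 0.04 ]
(array([-0.0102, -1.2032, -0.0051]), array([0.0003, 0.0008, 0.0691]))
tip px [257. 357.]
tip px [256. 103.]
```

View pics/w4.png

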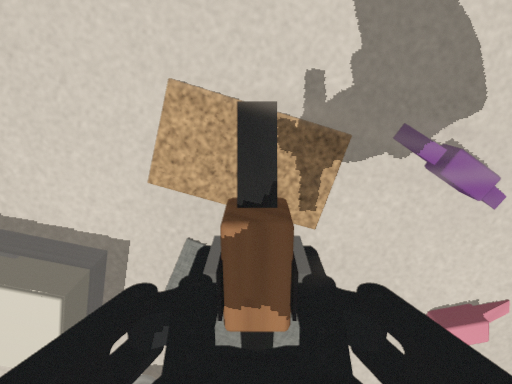

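The wedge is held straight. Its tip shows at (257,101), against a predicted (256,103), so the handle is centred on the TCP. Moving to the near side of the box.

Call:
{"api": "jog_arm", "payload": {"plan": [{"x": 0, "y": -0.2, "z": 0, "wx": 0, "wy": 0, "wz": 0.03}, {"x": 0, "y": -0.4, "z": 0, "wx": 0, "wy": 0, "wz": 0.06}, {"x": 0, "y": -0.6, "z": 0, "wx": 0, "wy": 0, "wz": 0.07}, {"x": 0, "y": -0.8, "z": 0, "wx": 0, "wy": 0, "wz": 0.07}, {"x": -0.01, "y": -0.95, "z": 0, "wx": 0, "wy": 0, "wz": 0.07}, {"x": -0.01, "y": -1, "z": 0, "wx": 0, "wy": 0, "wz": 0.07}, {"x": -0.01, "y": -1, "z": 0, "wx": 0, "wy": 0, "wz": 0.07}]}}

```text
t: 7.78
eef_pos: [0.4304, 0.0565, 0.1749]
tool_rot: [0.0, -0.005, 1.0, -0.0]
contact_force: [0.1, 0.4, -1.1]
gripper_width: 0.338
```

```bash
python3 -c "
from h import *
print(tcp()[0],delta([.438,.014,.12],down(1)))"
```

```text
[0.43044466 0.05647903 0.17494674] (array([-0.0357, -0.2127,  0.2748]), array([-0.    ,  0.0001, -0.0026]))
```

Call:
{"api": "jog_arm", "payload": {"plan": [{"x": -0.036, "y": -0.15, "z": 0.1, "wx": 0, "wy": 0, "wz": -0.003}, {"x": -0.036, "y": -0.213, "z": 0.2, "wx": 0, "wy": 0, "wz": -0.003}, {"x": -0.036, "y": -0.213, "z": 0.275, "wx": 0, "wy": 0, "wz": -0.003}, {"x": -0.036, "y": -0.213, "z": 0.275, "wx": 0, "wy": 0, "wz": -0.003}, {"x": -0.036, "y": -0.213, "z": 0.275, "wx": 0, "wy": 0, "wz": -0.003}]}}

```text
t: 8.2
eef_pos: [0.4372, 0.0154, 0.1192]
tool_rot: [-0.001, -0.01, 1.0, 0.0]
contact_force: [-0.0, 0.8, -0.1]
gripper_width: 0.334
```

```bash
cat > d.py <<'E'
from h import *
P,r=tcp();print(P,r.as_matrix().round(3).tolist())
cal=cams.get_calibration('wrist');im=pic('wrist');save('w5.png',im,1.5)
for n in ['cover_grip','seam_near','mould_seam']:
    for q in finder.place_of('wrist',n)[:2]: print(n,round(q['confidence'],2),np.round(q['location']), np.round(atz(cal,q['location'],.107 if n[0]=='c' else .04),3))
E
python3 d.py
```

```text
[0.43722635 0.01541204 0.11922292] [[-1.0, -0.021, -0.002], [-0.021, 1.0, 0.001], [0.002, 0.001, -1.0]]
```

View pics/w5.png

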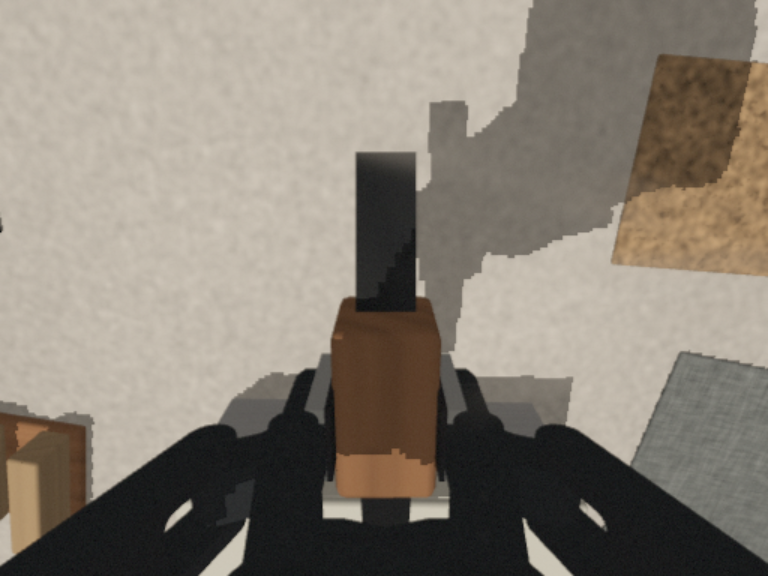

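```bash
python3 -c "
import cv2
a=cv2.imread('pics/w1.png')[40:265,60:220];b=cv2.imread('pics/w2.png')[170:310,0:220]
a=cv2.resize(a,None,fx=2.6,fy=2.6,interpolation=2);b=cv2.resize(b,None,fx=1.7,fy=1.7,interpolation=2)
import numpy as np
c=np.zeros((585,416+374,3),np.uint8);c[:a.shape[0],:a.shape[1]]=a;c[:b.shape[0],416:416+b.shape[1]]=b;cv2.imwrite('pics/crop1.png',c)"
```

```text
(no output)
```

View pics/crop1.png

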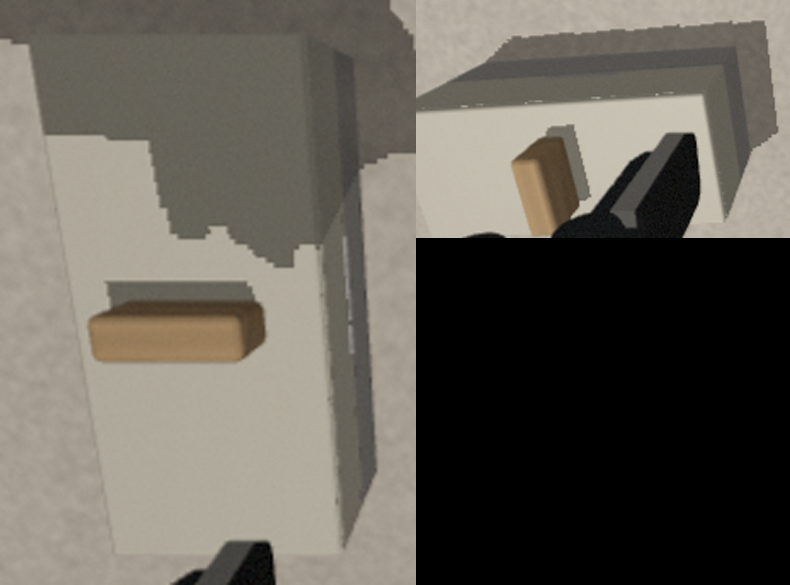

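The crop shows the cover's top-face corners and, on the far side, the notch at about (348,290). I'm fitting a 90x190 mm rectangle to those corners.

```bash
cat > e.py <<'E'
from h import *
from scipy.optimize import least_squares
cal=cams.get_calibration('wrist');P,r=tcp();T=np.eye(4);T[:3,:3]=r.as_matrix();T[:3,3]=P
TC=np.array(cal['extrinsics'])@T
def at(M,p):
    T=np.eye(4);T[:3,:3]=M;T[:3,3]=p;c=dict(cal);c['extrinsics']=TC@np.linalg.inv(T);return c
c1=at([[0,1,0],[1,0,0],[0,0,-1]],[.675,0,.2313])
c2=at([[-.998,.065,0],[.065,.998,0],[0,0,-1]],[.47504,.20004,.2315])
obs=[(c1,(-45,95),(71.5,52.7)),(c1,(45,95),(175.4,53.1)),(c1,(45,-95),(189.8,252.7)),(c1,(-45,-95),(104.6,252.7)),(c2,(-45,95),(168.8,225.9))]
def f(v,z=.089):
    o=[]
    for c,(x,y),uv in obs:
        q=R.from_euler('z',v[2]).apply([x/1000,y/1000,0])
        o+=list(np.array(proj(c,[q[0]+v[0],q[1]+v[1],z]))-uv)
    return np.array(o)
s=least_squares(f,[.566,.014,0]);print(s.x,np.degrees(s.x[2]),s.fun.round(1))
E
python3 e.py
```

```text
[ 0.56361821  0.0145956  -0.00141711] -0.08119444296191577 [-2.1 -1.1  1.6 -1.5  1.5  1.9 -1.5  1.8 -0.5  0.6]
```

```bash
python3 -c "
from h import *
print(tcp()[0],delta([.437,.0146,.0465],down(0)))"
```

```text
[0.43882198 0.01506031 0.12087639] (array([ 0.01  , -0.0023,  0.3719]), array([0.0001, 0.0007, 0.0065]))
```

Call:
{"api": "jog_arm", "payload": {"plan": [{"x": 0.01, "y": -0.002, "z": 0.1, "wx": 0, "wy": 0.0007, "wz": 0.0065}, {"x": 0.01, "y": -0.002, "z": 0.2, "wx": 0, "wy": 0.0007, "wz": 0.0065}, {"x": 0.01, "y": -0.002, "z": 0.3, "wx": 0, "wy": 0.0007, "wz": 0.0065}, {"x": 0.01, "y": -0.002, "z": 0.36, "wx": 0, "wy": 0.0007, "wz": 0.0065}, {"x": 0.01, "y": -0.002, "z": 0.372, "wx": 0, "wy": 0.0007, "wz": 0.0065}, {"x": 0.01, "y": -0.002, "z": 0.372, "wx": 0, "wy": 0.0007, "wz": 0.0065}, {"x": 0.01, "y": -0.002, "z": 0.372, "wx": 0, "wy": 0.0007, "wz": 0.0065}, {"x": 0.01, "y": -0.002, "z": 0.372, "wx": 0, "wy": 0.0007, "wz": 0.0065}]}}

```text
t: 9.07
eef_pos: [0.4379, 0.0149, 0.0475]
tool_rot: [0.001, -0.0, 1.0, 0.0]
contact_force: [0.6, 0.5, -1.1]
gripper_width: 0.336
```

```bash
cat > g.py <<'E'
from h import *
import sys
o=monitor.get_obs();P,r=tcp();print(P.round(4),np.round(r.as_matrix(),3).tolist(),np.round(o['contact_force'],1))
print(delta(eval(sys.argv[1]),down(float(sys.argv[2]))))
if len(sys.argv)>3:
  for c,box,s in [('side',(230,150,120,70),4),('scene',(180,170,130,110),4)]:
    if c in sys.argv[3]:
        im=pic(c);x,y,w,h=box;save(sys.argv[4],cv2.resize(im[y:y+h,x:x+w],None,fx=s,fy=s,interpolation=2));
        for n in ['seam_near','seam_far','mould_seam','cover_grip']:
            print(n,[(round(q['confidence'],2),np.round(q['location'],1).tolist()) for q in finder.place_of(c,n)[:1]])
E
python3 g.py '[.437,.0146,.0465]' 0 side s1.png
```

```text
[0.4379 0.0149 0.0475] [[-1.0, -0.0, 0.002], [-0.0, 1.0, 0.001], [-0.002, 0.001, -1.0]] [ 0.6  0.5 -1.1]
(array([ 0.0047, -0.0015,  0.0051]), array([0.0002, 0.0007, 0.    ]))
seam_near [(0.68, [278.7, 193.4])]
seam_far [(0.86, [254.7, 183.4])]
mould_seam [(0.77, [266.6, 188.9])]
cover_grip [(0.79, [268.9, 176.4])]
```

View pics/s1.png

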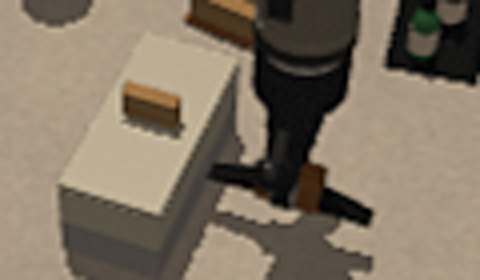

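The side crop shows the wedge at seam height, its tip just short of the near wall near (215,172). I'm lowering it slightly and easing in.

Call:
{"api": "jog_arm", "payload": {"plan": [{"x": 0, "y": -0.0015, "z": 0.011, "wx": 0, "wy": 0.0007, "wz": 0}, {"x": 0, "y": -0.0015, "z": 0.011, "wx": 0, "wy": 0.0007, "wz": 0}, {"x": -0.02, "y": -0.0015, "z": 0.011, "wx": 0, "wy": 0.0007, "wz": 0}, {"x": -0.04, "y": -0.0015, "z": 0.011, "wx": 0, "wy": 0.0007, "wz": 0}, {"x": -0.06, "y": -0.0015, "z": 0.011, "wx": 0, "wy": 0.0007, "wz": 0}, {"x": -0.08, "y": -0.0015, "z": 0.011, "wx": 0, "wy": 0.0007, "wz": 0}, {"x": -0.08, "y": -0.0015, "z": 0.011, "wx": 0, "wy": 0.0007, "wz": 0}, {"x": -0.08, "y": -0.0015, "z": 0.011, "wx": 0, "wy": 0.0007, "wz": 0}]}}

```text
t: 9.98
eef_pos: [0.4473, 0.0134, 0.0428]
tool_rot: [-0.007, 0.0, 1.0, -0.001]
contact_force: [-10.3, -0.3, -2.4]
gripper_width: 0.332
```

Call:
{"api": "jog_arm", "payload": {"plan": [{"x": 0.04, "y": 0.005, "z": -0.01, "wx": 0, "wy": -0.004, "wz": 0}, {"x": 0.045, "y": 0.005, "z": -0.014, "wx": 0, "wy": -0.0045, "wz": 0}, {"x": 0.045, "y": 0.005, "z": -0.014, "wx": 0, "wy": -0.0045, "wz": 0}, {"x": 0.045, "y": 0.005, "z": -0.014, "wx": 0, "wy": -0.0045, "wz": 0}, {"x": 0.045, "y": 0.005, "z": -0.014, "wx": 0, "wy": -0.0045, "wz": 0}, {"x": 0.045, "y": 0.005, "z": -0.014, "wx": 0, "wy": -0.0045, "wz": 0}]}}

```text
t: 10.48
eef_pos: [0.4394, 0.0145, 0.046]
tool_rot: [0.001, 0.0, 1.0, -0.001]
contact_force: [0.6, -0.3, -1.1]
gripper_width: 0.332
```

```bash
python3 g.py '[.437,.0146,.0465]' 0 scene s2.png
```

```text
[0.4394 0.0145 0.046 ] [[-1.0, 0.0, 0.002], [0.0, 1.0, -0.001], [-0.002, -0.001, -1.0]] [ 0.6 -0.3 -1.1]
(array([ 0.012 ,  0.0004, -0.0026]), array([-0.0005,  0.0006, -0.0001]))
seam_near []
seam_far [(0.74, [252.7, 225.4])]
mould_seam [(0.75, [243.7, 217.2])]
cover_grip [(0.82, [242.5, 194.4])]
```

View pics/s2.png

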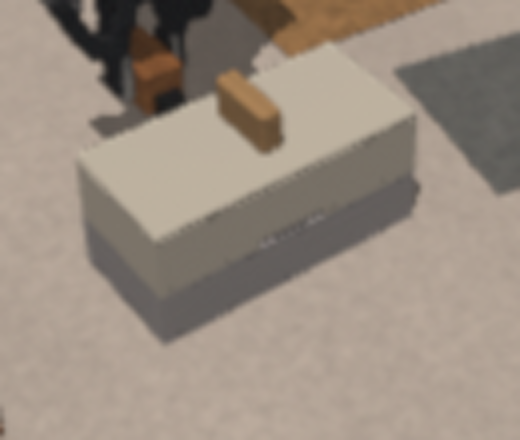

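Call:
{"api": "jog_arm", "payload": {"plan": [{"x": -0.01, "y": 0, "z": 0, "wx": 0, "wy": 0.0006, "wz": 0}, {"x": -0.02, "y": 0, "z": 0, "wx": 0, "wy": 0.0006, "wz": 0}, {"x": -0.03, "y": 0, "z": 0, "wx": 0, "wy": 0.0006, "wz": 0}, {"x": -0.033, "y": 0, "z": 0, "wx": 0, "wy": 0.0006, "wz": 0}, {"x": -0.033, "y": 0, "z": 0, "wx": 0, "wy": 0.0006, "wz": 0}, {"x": -0.033, "y": 0, "z": 0, "wx": 0, "wy": 0.0006, "wz": 0}]}}

```text
t: 11.23
eef_pos: [0.4451, 0.0144, 0.0457]
tool_rot: [-0.001, 0.0, 1.0, -0.001]
contact_force: [-0.6, 1.0, -0.4]
gripper_width: 0.335
```

Call:
{"api": "jog_arm", "payload": {"plan": [{"x": 0, "y": 0, "z": 0.01, "wx": 0, "wy": 0, "wz": 0}, {"x": 0, "y": 0, "z": 0.02, "wx": 0, "wy": 0, "wz": 0}, {"x": 0, "y": 0, "z": 0.02, "wx": 0, "wy": 0, "wz": 0}, {"x": 0, "y": 0, "z": 0.02, "wx": 0, "wy": 0, "wz": 0}, {"x": 0, "y": 0, "z": 0.02, "wx": 0, "wy": 0, "wz": 0}]}}

```text
t: 11.65
eef_pos: [0.445, 0.0145, 0.0417]
tool_rot: [-0.001, 0.0, 1.0, -0.001]
contact_force: [-0.6, -0.4, -0.7]
gripper_width: 0.332
```

Call:
{"api": "jog_arm", "payload": {"plan": [{"x": 0.005, "y": 0, "z": -0.015, "wx": 0, "wy": 0, "wz": 0}, {"x": 0.005, "y": 0, "z": -0.028, "wx": 0, "wy": 0, "wz": 0}, {"x": 0.005, "y": 0, "z": -0.028, "wx": 0, "wy": 0, "wz": 0}, {"x": 0.005, "y": 0, "z": -0.028, "wx": 0, "wy": 0, "wz": 0}, {"x": 0.005, "y": 0, "z": -0.028, "wx": 0, "wy": 0, "wz": 0}, {"x": 0.005, "y": 0, "z": -0.028, "wx": 0, "wy": 0, "wz": 0}]}}

```text
t: 12.15
eef_pos: [0.444, 0.0144, 0.0473]
tool_rot: [-0.001, 0.0, 1.0, -0.001]
contact_force: [-0.1, 0.1, -0.7]
gripper_width: 0.332
```

Call:
{"api": "jog_arm", "payload": {"plan": [{"x": -0.01, "y": 0, "z": 0, "wx": 0, "wy": 0, "wz": 0}, {"x": -0.02, "y": 0, "z": 0, "wx": 0, "wy": 0, "wz": 0}, {"x": -0.03, "y": 0, "z": 0, "wx": 0, "wy": 0, "wz": 0}, {"x": -0.04, "y": 0, "z": 0, "wx": 0, "wy": 0, "wz": 0}, {"x": -0.04, "y": 0, "z": 0, "wx": 0, "wy": 0, "wz": 0}, {"x": -0.04, "y": 0, "z": 0, "wx": 0, "wy": 0, "wz": 0}]}}

```text
t: 12.65
eef_pos: [0.4522, 0.0144, 0.0472]
tool_rot: [-0.001, 0.0, 1.0, -0.001]
contact_force: [-0.2, 0.0, -1.6]
gripper_width: 0.337
```

It entered at z 0.047, so the first try was just under the seam plane. Pushing on slowly.

Call:
{"api": "jog_arm", "payload": {"plan": [{"x": -0.01, "y": 0, "z": 0, "wx": 0, "wy": 0, "wz": 0}, {"x": -0.02, "y": 0, "z": 0, "wx": 0, "wy": 0, "wz": 0}, {"x": -0.03, "y": 0, "z": 0, "wx": 0, "wy": 0, "wz": 0}, {"x": -0.04, "y": 0, "z": 0, "wx": 0, "wy": 0, "wz": 0}, {"x": -0.05, "y": 0, "z": 0, "wx": 0, "wy": 0, "wz": 0}, {"x": -0.06, "y": 0, "z": 0, "wx": 0, "wy": 0, "wz": 0}, {"x": -0.06, "y": 0, "z": 0, "wx": 0, "wy": 0, "wz": 0}, {"x": -0.06, "y": 0, "z": 0, "wx": 0, "wy": 0, "wz": 0}]}}

```text
t: 13.32
eef_pos: [0.462, 0.014, 0.0461]
tool_rot: [-0.003, 0.0, 1.0, -0.001]
contact_force: [-4.8, -0.9, -10.6]
gripper_width: 0.332
```

```bash
python3 g.py '[.437,.0146,.0465]' 0
```

```text
[0.462  0.014  0.0461] [[-1.0, 0.0, -0.006], [0.0, 1.0, -0.002], [0.006, -0.002, -1.0]] [ -4.8  -0.9 -10.6]
(array([ 0.1248,  0.0028, -0.0011]), array([-0.0008, -0.0019, -0.0001]))
```

Call:
{"api": "jog_arm", "payload": {"plan": [{"x": -0.01, "y": 0, "z": 0, "wx": 0, "wy": 0, "wz": 0}, {"x": -0.02, "y": 0, "z": 0, "wx": 0, "wy": 0, "wz": 0}, {"x": -0.03, "y": 0, "z": 0, "wx": 0, "wy": 0, "wz": 0}, {"x": -0.04, "y": 0, "z": 0, "wx": 0, "wy": 0, "wz": 0}, {"x": -0.045, "y": 0, "z": 0, "wx": 0, "wy": 0, "wz": 0}, {"x": -0.045, "y": 0, "z": 0, "wx": 0, "wy": 0, "wz": 0}, {"x": -0.045, "y": 0, "z": 0, "wx": 0, "wy": 0, "wz": 0}]}}

```text
t: 13.9
eef_pos: [0.4679, 0.0136, 0.0456]
tool_rot: [-0.006, 0.0, 1.0, -0.002]
contact_force: [-10.5, -0.2, 0.8]
gripper_width: 0.334
```

```bash
python3 g.py '[.437,.0146,.0465]' 0 scene s3.png;  python3 g.py '[.437,.0146,.0465]' 0 side s3b.png
```

```text
[0.4679 0.0136 0.0456] [[-1.0, 0.0, -0.011], [0.0, 1.0, -0.004], [0.011, -0.004, -1.0]] [-10.5  -0.2   0.8]
(array([ 0.1546,  0.0047, -0.0027]), array([-0.0011, -0.0036, -0.0001]))
seam_near []
seam_far [(0.74, [212.7, 333.8])]
mould_seam [(0.77, [243.5, 218.0])]
cover_grip [(0.67, [243.7, 194.5])]
[0.4679 0.0136 0.0456] [[-1.0, 0.0, -0.011], [0.0, 1.0, -0.004], [0.011, -0.004, -1.0]] [-9.9  0.3 -0.6]
(array([ 0.1547,  0.0048, -0.0027]), array([-0.0011, -0.0036, -0.0001]))
seam_near [(0.57, [279.0, 194.7])]
seam_far [(0.77, [256.0, 185.2])]
mould_seam [(0.68, [267.3, 187.6])]
cover_grip [(0.88, [267.0, 174.1])]
```

Near side is open about 3 mm by the wedge geometry. Withdrawing and crossing to the far side.

Call:
{"api": "jog_arm", "payload": {"plan": [{"x": 0.05, "y": 0.004, "z": 0, "wx": 0, "wy": -0.0036, "wz": 0}, {"x": 0.1, "y": 0.004, "z": -0.003, "wx": 0, "wy": -0.0036, "wz": 0}, {"x": 0.14, "y": 0.004, "z": -0.003, "wx": 0, "wy": -0.0036, "wz": 0}, {"x": 0.15, "y": 0.004, "z": -0.003, "wx": 0, "wy": -0.0036, "wz": 0}, {"x": 0.15, "y": 0.004, "z": -0.1, "wx": 0, "wy": -0.0036, "wz": 0}, {"x": 0.15, "y": 0.004, "z": -0.25, "wx": 0, "wy": -0.0036, "wz": 0}, {"x": 0.15, "y": 0.004, "z": -0.42, "wx": 0, "wy": -0.0036, "wz": 0}, {"x": 0.15, "y": 0.004, "z": -0.58, "wx": 0, "wy": -0.0036, "wz": 0}, {"x": 0.15, "y": 0.004, "z": -0.68, "wx": 0, "wy": -0.0036, "wz": 0}, {"x": 0.15, "y": 0.004, "z": -0.7, "wx": 0, "wy": -0.0036, "wz": 0}, {"x": 0.15, "y": 0.004, "z": -0.7, "wx": 0, "wy": -0.0036, "wz": 0}]}}

```text
t: 15.32
eef_pos: [0.4415, 0.0151, 0.1879]
tool_rot: [0.003, 0.0, 1.0, -0.002]
contact_force: [-0.6, 0.3, -0.8]
gripper_width: 0.334
```

```bash
python3 g.py '[.6936,.0146,.18]' 0
```

```text
[0.4415 0.0151 0.1879] [[-1.0, 0.001, 0.006], [0.001, 1.0, -0.003], [-0.006, -0.003, -1.0]] [-0.6  0.3 -0.8]
(array([-1.2603, -0.0017,  0.0464]), array([-0.001 ,  0.0018, -0.0002]))
```

Call:
{"api": "jog_arm", "payload": {"plan": [{"x": -0.15, "y": 0, "z": 0, "wx": -0.001, "wy": 0.0018, "wz": 0}, {"x": -0.35, "y": 0, "z": 0, "wx": -0.001, "wy": 0.0018, "wz": 0}, {"x": -0.55, "y": 0, "z": 0, "wx": -0.001, "wy": 0.0018, "wz": 0}, {"x": -0.75, "y": 0, "z": 0, "wx": -0.001, "wy": 0.0018, "wz": 0}, {"x": -0.9, "y": 0, "z": 0, "wx": -0.001, "wy": 0.0018, "wz": 0}, {"x": -1, "y": -0.002, "z": 0, "wx": -0.001, "wy": 0.0018, "wz": 0}, {"x": -1, "y": -0.002, "z": 0, "wx": -0.001, "wy": 0.0018, "wz": 0}]}}

```text
t: 15.9
eef_pos: [0.6447, 0.0145, 0.1863]
tool_rot: [-0.0, 0.001, 1.0, 0.0]
contact_force: [0.1, -0.7, -1.1]
gripper_width: 0.337
```

Call:
{"api": "jog_arm", "payload": {"plan": [{"x": -0.15, "y": 0, "z": 0.0, "wx": 0, "wy": 0, "wz": 0}, {"x": -0.26, "y": 0, "z": 0.0, "wx": 0, "wy": 0, "wz": 0}, {"x": -0.26, "y": 0, "z": 0.1, "wx": 0, "wy": 0, "wz": 0}, {"x": -0.26, "y": 0, "z": 0.25, "wx": 0, "wy": 0, "wz": 0}, {"x": -0.26, "y": 0, "z": 0.4, "wx": 0, "wy": 0, "wz": 0}, {"x": -0.26, "y": 0, "z": 0.4, "wx": 0, "wy": 0, "wz": 0}, {"x": -0.26, "y": 0, "z": 0.4, "wx": 0, "wy": 0, "wz": 0}]}}

```text
t: 16.48
eef_pos: [0.6942, 0.0143, 0.1034]
tool_rot: [-0.003, 0.0, 1.0, -0.0]
contact_force: [0.9, 0.4, -0.8]
gripper_width: 0.335
```

```bash
python3 g.py '[.695,.0146,.049]' 0
```

```text
[0.6942 0.0143 0.1034] [[-1.0, 0.001, -0.006], [0.001, 1.0, -0.0], [0.006, -0.0, -1.0]] [ 0.9  0.4 -0.8]
(array([-0.0058,  0.0014,  0.272 ]), array([-0.0001, -0.002 , -0.0002]))
```

Call:
{"api": "jog_arm", "payload": {"plan": [{"x": -0.006, "y": 0.0014, "z": 0.1, "wx": 0, "wy": -0.002, "wz": 0}, {"x": -0.006, "y": 0.0014, "z": 0.2, "wx": 0, "wy": -0.002, "wz": 0}, {"x": -0.006, "y": 0.0014, "z": 0.27, "wx": 0, "wy": -0.002, "wz": 0}, {"x": -0.006, "y": 0.0014, "z": 0.281, "wx": 0, "wy": -0.002, "wz": 0}, {"x": -0.006, "y": 0.0014, "z": 0.281, "wx": 0, "wy": -0.002, "wz": 0}, {"x": -0.006, "y": 0.0014, "z": 0.281, "wx": 0, "wy": -0.002, "wz": 0}, {"x": -0.006, "y": 0.0014, "z": 0.281, "wx": 0, "wy": -0.002, "wz": 0}]}}

```text
t: 17.07
eef_pos: [0.6963, 0.0147, 0.049]
tool_rot: [0.001, 0.0, 1.0, 0.0]
contact_force: [0.8, -0.7, -0.9]
gripper_width: 0.332
```

```bash
python3 g.py '[.672,.0146,.047]' 0
```

```text
[0.6963 0.0147 0.049 ] [[-1.0, 0.001, 0.003], [0.001, 1.0, 0.0], [-0.003, 0.0, -1.0]] [ 0.8 -0.7 -0.9]
(array([ 0.1214, -0.0007,  0.0096]), array([ 0.    ,  0.0009, -0.0003]))
```

Call:
{"api": "jog_arm", "payload": {"plan": [{"x": 0, "y": 0, "z": 0.011, "wx": 0, "wy": 0.0009, "wz": 0}, {"x": 0, "y": 0, "z": 0.011, "wx": 0, "wy": 0.0009, "wz": 0}, {"x": 0, "y": 0, "z": 0.011, "wx": 0, "wy": 0.0009, "wz": 0}, {"x": 0.02, "y": 0, "z": 0.011, "wx": 0, "wy": 0.0009, "wz": 0}, {"x": 0.04, "y": 0, "z": 0.011, "wx": 0, "wy": 0.0009, "wz": 0}, {"x": 0.06, "y": 0, "z": 0.011, "wx": 0, "wy": 0.0009, "wz": 0}, {"x": 0.08, "y": 0, "z": 0.011, "wx": 0, "wy": 0.0009, "wz": 0}, {"x": 0.1, "y": 0, "z": 0.011, "wx": 0, "wy": 0.0009, "wz": 0}, {"x": 0.11, "y": 0, "z": 0.011, "wx": 0, "wy": 0.0009, "wz": 0}, {"x": 0.11, "y": 0, "z": 0.011, "wx": 0, "wy": 0.0009, "wz": 0}, {"x": 0.11, "y": 0, "z": 0.011, "wx": 0, "wy": 0.0009, "wz": 0}]}}

```text
t: 17.98
eef_pos: [0.6739, 0.0147, 0.0464]
tool_rot: [-0.0, 0.0, 1.0, -0.0]
contact_force: [0.3, -0.5, -4.0]
gripper_width: 0.333
```

```bash
python3 g.py '[.666,.0146,.0456]' 0
```

```text
[0.6739 0.0147 0.0464] [[-1.0, 0.001, -0.001], [0.001, 1.0, -0.0], [0.001, -0.0, -1.0]] [ 0.3 -0.5 -4. ]
(array([ 0.0393, -0.0007,  0.0042]), array([-0.    , -0.0003, -0.0003]))
```

Call:
{"api": "jog_arm", "payload": {"plan": [{"x": 0.01, "y": 0, "z": 0, "wx": 0, "wy": 0, "wz": 0}, {"x": 0.02, "y": 0, "z": 0.002, "wx": 0, "wy": 0, "wz": 0}, {"x": 0.03, "y": 0, "z": 0.004, "wx": 0, "wy": 0, "wz": 0}, {"x": 0.04, "y": 0, "z": 0.004, "wx": 0, "wy": 0, "wz": 0}, {"x": 0.05, "y": 0, "z": 0.004, "wx": 0, "wy": 0, "wz": 0}, {"x": 0.06, "y": 0, "z": 0.004, "wx": 0, "wy": 0, "wz": 0}, {"x": 0.07, "y": 0, "z": 0.004, "wx": 0, "wy": 0, "wz": 0}, {"x": 0.08, "y": 0, "z": 0.004, "wx": 0, "wy": 0, "wz": 0}, {"x": 0.08, "y": 0, "z": 0.004, "wx": 0, "wy": 0, "wz": 0}, {"x": 0.08, "y": 0, "z": 0.004, "wx": 0, "wy": 0, "wz": 0}]}}

```text
t: 18.82
eef_pos: [0.6586, 0.0147, 0.0454]
tool_rot: [0.0, 0.0, 1.0, 0.0]
contact_force: [5.7, 0.7, -10.7]
gripper_width: 0.337
```

Call:
{"api": "jog_arm", "payload": {"plan": [{"x": 0.01, "y": 0, "z": 0, "wx": 0, "wy": 0, "wz": 0}, {"x": 0.02, "y": 0, "z": 0, "wx": 0, "wy": 0, "wz": 0}, {"x": 0.03, "y": 0, "z": 0, "wx": 0, "wy": 0, "wz": 0}, {"x": 0.04, "y": 0, "z": 0, "wx": 0, "wy": 0, "wz": 0}, {"x": 0.045, "y": 0, "z": 0, "wx": 0, "wy": 0, "wz": 0}, {"x": 0.045, "y": 0, "z": 0, "wx": 0, "wy": 0, "wz": 0}, {"x": 0.045, "y": 0, "z": 0, "wx": 0, "wy": 0, "wz": 0}]}}

```text
t: 19.4
eef_pos: [0.6504, 0.0147, 0.0452]
tool_rot: [0.001, 0.0, 1.0, 0.0]
contact_force: [5.7, -0.3, -9.8]
gripper_width: 0.335
```

```bash
python3 g.py '[.694,.0146,.0475]' 0 scene s4.png; python3 - <<'E'
import cv2,numpy as np
a=cv2.imread('pics/s2.png');b=cv2.imread('pics/s4.png')
cv2.imwrite('pics/s4c.png',cv2.resize(np.hstack([a,b])[:360],(800,277)))
E
```

```text
[0.6504 0.0147 0.0452] [[-1.0, 0.001, 0.003], [0.001, 1.0, 0.0], [-0.003, 0.0, -1.0]] [ 5.7 -0.3 -9.8]
(array([-2.183e-01, -1.000e-04, -1.100e-02]), array([ 0.0001,  0.0009, -0.0003]))
seam_near []
seam_far [(0.73, [250.4, 223.0])]
mould_seam [(0.24, [262.4, 237.0])]
cover_grip [(0.93, [238.2, 193.9])]
```

View pics/s4c.png

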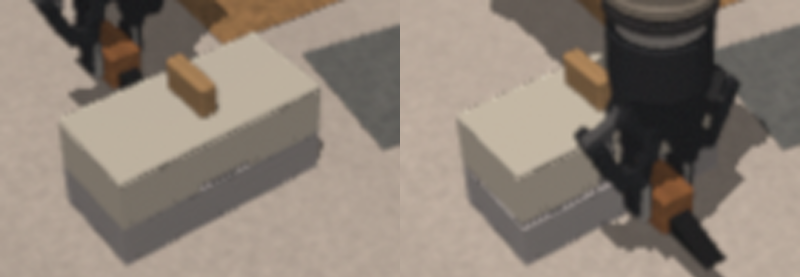

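On the right, the seam line now shows lighter along the far side, so it has opened (about 6 mm by geometry). Back to the near side to match it.

Call:
{"api": "jog_arm", "payload": {"plan": [{"x": -0.06, "y": 0, "z": 0, "wx": 0, "wy": 0.001, "wz": 0}, {"x": -0.12, "y": 0, "z": -0.005, "wx": 0, "wy": 0.001, "wz": 0}, {"x": -0.2, "y": 0, "z": -0.008, "wx": 0, "wy": 0.001, "wz": 0}, {"x": -0.22, "y": 0, "z": -0.01, "wx": 0, "wy": 0.001, "wz": 0}, {"x": -0.22, "y": 0, "z": -0.03, "wx": 0, "wy": 0.001, "wz": 0}, {"x": -0.22, "y": 0, "z": -0.2, "wx": 0, "wy": 0.001, "wz": 0}, {"x": -0.22, "y": 0, "z": -0.38, "wx": 0, "wy": 0.001, "wz": 0}, {"x": -0.22, "y": 0, "z": -0.55, "wx": 0, "wy": 0.001, "wz": 0}, {"x": -0.22, "y": 0, "z": -0.7, "wx": 0, "wy": 0.001, "wz": 0}, {"x": -0.22, "y": 0, "z": -0.7, "wx": 0, "wy": 0.001, "wz": 0}, {"x": -0.1, "y": 0, "z": -0.7, "wx": 0, "wy": 0.001, "wz": 0}, {"x": -0.1, "y": 0, "z": -0.7, "wx": 0, "wy": 0.001, "wz": 0}]}}

```text
t: 20.65
eef_pos: [0.6654, 0.0146, 0.1851]
tool_rot: [-0.002, 0.0, 1.0, -0.0]
contact_force: [-1.6, 0.1, -2.3]
gripper_width: 0.337
```

Call:
{"api": "jog_arm", "payload": {"plan": [{"x": 0.2, "y": 0, "z": 0, "wx": 0, "wy": 0, "wz": 0}, {"x": 0.4, "y": 0, "z": 0, "wx": 0, "wy": 0, "wz": 0}, {"x": 0.6, "y": 0, "z": 0, "wx": 0, "wy": 0, "wz": 0}, {"x": 0.8, "y": 0, "z": 0, "wx": 0, "wy": 0, "wz": 0}, {"x": 0.95, "y": 0, "z": 0, "wx": 0, "wy": 0, "wz": 0}, {"x": 1, "y": 0, "z": 0, "wx": 0, "wy": 0, "wz": 0}, {"x": 1, "y": 0, "z": 0, "wx": 0, "wy": 0, "wz": 0}, {"x": 1, "y": 0, "z": 0, "wx": 0, "wy": 0, "wz": 0}]}}

```text
t: 21.32
eef_pos: [0.4652, 0.0145, 0.1863]
tool_rot: [-0.002, 0.0, 1.0, -0.0]
contact_force: [-0.5, 0.7, -1.5]
gripper_width: 0.338
```

```bash
python3 g.py '[.439,.0146,.1]' 0
```

```text
[0.4652 0.0145 0.1863] [[-1.0, 0.0, -0.004], [0.0, 1.0, -0.001], [0.004, -0.001, -1.0]] [-0.5  0.7 -1.5]
(array([0.1291, 0.0005, 0.4322]), array([-0.0002, -0.0014, -0.0001]))
```

Call:
{"api": "jog_arm", "payload": {"plan": [{"x": 0.12, "y": 0, "z": 0, "wx": 0, "wy": -0.0014, "wz": 0}, {"x": 0.132, "y": 0, "z": 0.15, "wx": 0, "wy": -0.0014, "wz": 0}, {"x": 0.132, "y": 0, "z": 0.33, "wx": 0, "wy": -0.0014, "wz": 0}, {"x": 0.132, "y": 0, "z": 0.5, "wx": 0, "wy": -0.0014, "wz": 0}, {"x": 0.132, "y": 0, "z": 0.63, "wx": 0, "wy": -0.0014, "wz": 0}, {"x": 0.132, "y": 0, "z": 0.688, "wx": 0, "wy": -0.0014, "wz": 0}, {"x": 0.132, "y": 0, "z": 0.688, "wx": 0, "wy": -0.0014, "wz": 0}, {"x": 0.132, "y": 0, "z": 0.688, "wx": 0, "wy": -0.0014, "wz": 0}, {"x": 0.132, "y": 0, "z": 0.688, "wx": 0, "wy": -0.0014, "wz": 0}]}}

```text
t: 22.07
eef_pos: [0.4397, 0.0148, 0.0495]
tool_rot: [0.001, 0.0, 1.0, -0.0]
contact_force: [0.8, -0.1, -1.7]
gripper_width: 0.338
```

```bash
python3 g.py '[.46,.0146,.048]' 0
```

```text
[0.4397 0.0148 0.0495] [[-1.0, 0.0, 0.002], [0.0, 1.0, -0.0], [-0.002, -0.0, -1.0]] [ 0.8 -0.1 -1.7]
(array([-0.1013, -0.0008,  0.0078]), array([-0.0001,  0.0006, -0.0001]))
```

Call:
{"api": "jog_arm", "payload": {"plan": [{"x": 0, "y": 0, "z": 0.008, "wx": 0, "wy": 0.0006, "wz": 0}, {"x": 0, "y": 0, "z": 0.008, "wx": 0, "wy": 0.0006, "wz": 0}, {"x": -0.03, "y": 0, "z": 0.008, "wx": 0, "wy": 0.0006, "wz": 0}, {"x": -0.06, "y": 0, "z": 0.008, "wx": 0, "wy": 0.0006, "wz": 0}, {"x": -0.09, "y": 0, "z": 0.01, "wx": 0, "wy": 0.0006, "wz": 0}, {"x": -0.11, "y": 0, "z": 0.012, "wx": 0, "wy": 0.0006, "wz": 0}, {"x": -0.13, "y": 0, "z": 0.015, "wx": 0, "wy": 0.0006, "wz": 0}, {"x": -0.14, "y": 0, "z": 0.015, "wx": 0, "wy": 0.0006, "wz": 0}, {"x": -0.15, "y": 0, "z": 0.015, "wx": 0, "wy": 0.0006, "wz": 0}, {"x": -0.15, "y": 0, "z": 0.015, "wx": 0, "wy": 0.0006, "wz": 0}, {"x": -0.15, "y": 0, "z": 0.015, "wx": 0, "wy": 0.0006, "wz": 0}]}}

```text
t: 22.98
eef_pos: [0.4693, 0.0146, 0.0463]
tool_rot: [-0.001, 0.0, 1.0, -0.0]
contact_force: [-4.3, -1.5, -6.8]
gripper_width: 0.336
```

Call:
{"api": "jog_arm", "payload": {"plan": [{"x": -0.01, "y": 0, "z": 0, "wx": 0, "wy": 0, "wz": 0}, {"x": -0.02, "y": 0, "z": 0, "wx": 0, "wy": 0, "wz": 0}, {"x": -0.03, "y": 0, "z": 0, "wx": 0, "wy": 0, "wz": 0}, {"x": -0.04, "y": 0, "z": 0, "wx": 0, "wy": 0, "wz": 0}, {"x": -0.045, "y": 0, "z": 0, "wx": 0, "wy": 0, "wz": 0}, {"x": -0.045, "y": 0, "z": 0, "wx": 0, "wy": 0, "wz": 0}, {"x": -0.045, "y": 0, "z": 0, "wx": 0, "wy": 0, "wz": 0}]}}

```text
t: 23.57
eef_pos: [0.4794, 0.0148, 0.0468]
tool_rot: [0.0, 0.0, 1.0, -0.0]
contact_force: [0.4, -0.1, -2.2]
gripper_width: 0.332
```

```bash
python3 g.py '[.44,.0146,.0475]' 0
```

```text
[0.4794 0.0148 0.0468] [[-1.0, 0.001, 0.001], [0.001, 1.0, -0.0], [-0.001, -0.0, -1.0]] [ 0.4 -0.1 -2.2]
(array([ 0.197 , -0.0009, -0.0039]), array([-0.    ,  0.0003, -0.0002]))
```

The force fell to almost nothing, so the near side has come free. Withdrawing and putting the wedge back on the cork mat.

Call:
{"api": "jog_arm", "payload": {"plan": [{"x": 0.06, "y": 0, "z": 0, "wx": 0, "wy": 0.0003, "wz": 0}, {"x": 0.12, "y": 0, "z": -0.002, "wx": 0, "wy": 0.0003, "wz": 0}, {"x": 0.18, "y": 0, "z": -0.003, "wx": 0, "wy": 0.0003, "wz": 0}, {"x": 0.2, "y": 0, "z": -0.003, "wx": 0, "wy": 0.0003, "wz": 0}, {"x": 0.2, "y": 0, "z": -0.01, "wx": 0, "wy": 0.0003, "wz": 0}, {"x": 0.2, "y": 0, "z": -0.2, "wx": 0, "wy": 0.0003, "wz": 0}, {"x": 0.2, "y": 0, "z": -0.38, "wx": 0, "wy": 0.0003, "wz": 0}, {"x": 0.2, "y": 0.15, "z": -0.55, "wx": 0, "wy": 0.0003, "wz": 0}, {"x": 0.2, "y": 0.35, "z": -0.65, "wx": 0, "wy": 0.0003, "wz": -0.02}, {"x": 0.2, "y": 0.55, "z": -0.65, "wx": 0, "wy": 0.0003, "wz": -0.05}, {"x": 0.2, "y": 0.7, "z": -0.65, "wx": 0, "wy": 0.0003, "wz": -0.07}, {"x": 0.2, "y": 0.75, "z": -0.65, "wx": 0, "wy": 0.0003, "wz": -0.07}]}}

```text
t: 24.57
eef_pos: [0.44, 0.1714, 0.1785]
tool_rot: [0.002, -0.114, 0.993, 0.002]
contact_force: [-0.2, 0.2, -0.7]
gripper_width: 0.335
```

```bash
cat > k.py <<'E'
from h import *
print(tcp()[0],delta([.386,.253,.04],down(13.5)))
im=pic('side');save('s5a.png',cv2.resize(im[150:230,220:310],None,fx=4.4,fy=4.4,interpolation=2))
im2=pic('scene');save('s5b.png',cv2.resize(im2[180:268,190:290],None,fx=4,fy=4,interpolation=2))
a=cv2.imread('pics/s5a.png');b=cv2.imread('pics/s5b.png');cv2.imwrite('pics/s5.png',np.hstack([a,b[:352]]) if a.shape[0]==352 else a)
E
python3 k.py
```

```text
[0.43998282 0.17139032 0.17849995] (array([0.1738, 0.4563, 0.6932]), array([ 0.0011,  0.0016, -0.0022]))
```

View pics/s5.png

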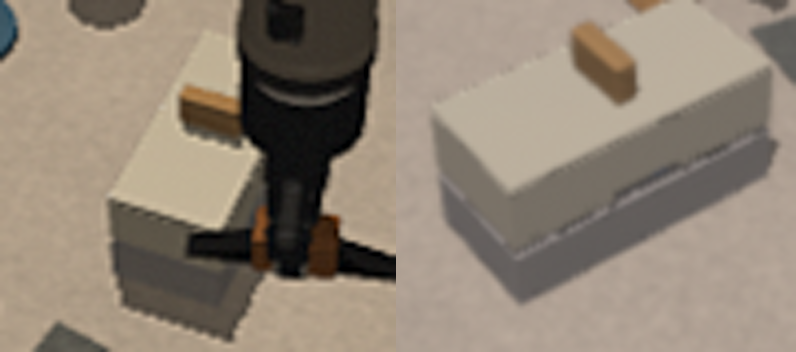

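In the scene crop the gap shows along the far side and along the left end, about the same height at both ends. Laying the wedge down.

Call:
{"api": "jog_arm", "payload": {"plan": [{"x": 0.08, "y": 0.2, "z": 0, "wx": 0.001, "wy": 0.0016, "wz": -0.002}, {"x": 0.15, "y": 0.38, "z": 0.05, "wx": 0.001, "wy": 0.0016, "wz": -0.002}, {"x": 0.174, "y": 0.456, "z": 0.2, "wx": 0.001, "wy": 0.0016, "wz": -0.002}, {"x": 0.174, "y": 0.456, "z": 0.38, "wx": 0.001, "wy": 0.0016, "wz": -0.002}, {"x": 0.174, "y": 0.456, "z": 0.55, "wx": 0.001, "wy": 0.0016, "wz": -0.002}, {"x": 0.174, "y": 0.456, "z": 0.68, "wx": 0.001, "wy": 0.0016, "wz": -0.002}, {"x": 0.174, "y": 0.456, "z": 0.693, "wx": 0.001, "wy": 0.0016, "wz": -0.002}, {"x": 0.174, "y": 0.456, "z": 0.693, "wx": 0.001, "wy": 0.0016, "wz": -0.002}, {"x": 0.174, "y": 0.456, "z": 0.693, "wx": 0.001, "wy": 0.0016, "wz": -0.002}]}}

```text
t: 25.42
eef_pos: [0.3866, 0.2488, 0.0396]
tool_rot: [-0.001, -0.114, 0.993, -0.001]
contact_force: [0.7, -0.1, -1.4]
gripper_width: 0.335
```

```bash
python3 g.py '[.386,.253,.008]' 13.5
```

```text
[0.3866 0.2488 0.0396] [[-0.974, -0.226, -0.002], [-0.226, 0.974, -0.003], [0.002, -0.002, -1.0]] [ 0.7 -0.1 -1.4]
(array([-0.0022,  0.0214,  0.158 ]), array([-0.0006, -0.0008, -0.0023]))
```

Call:
{"api": "jog_arm", "payload": {"plan": [{"x": 0, "y": 0.01, "z": 0.08, "wx": -0.0006, "wy": -0.0008, "wz": -0.002}, {"x": 0, "y": 0.01, "z": 0.14, "wx": -0.0006, "wy": -0.0008, "wz": -0.002}, {"x": 0, "y": 0.01, "z": 0.16, "wx": -0.0006, "wy": -0.0008, "wz": -0.002}, {"x": 0, "y": 0.01, "z": 0.16, "wx": -0.0006, "wy": -0.0008, "wz": -0.002}, {"x": 0, "y": 0.01, "z": 0.16, "wx": -0.0006, "wy": -0.0008, "wz": -0.002}, {"x": 0, "y": 0.01, "z": 0.16, "wx": -0.0006, "wy": -0.0008, "wz": -0.002}]}}

```text
t: 25.92
eef_pos: [0.3869, 0.2511, 0.0088]
tool_rot: [0.001, -0.117, 0.993, 0.0]
contact_force: [0.3, -0.2, -0.9]
gripper_width: 0.334
```

Call:
{"api": "jog_arm", "payload": {"plan": [{"x": 0, "y": 0, "z": 0, "wx": 0, "wy": 0, "wz": 0}, {"x": 0, "y": 0, "z": 0, "wx": 0, "wy": 0, "wz": 0}, {"x": 0, "y": 0, "z": 0, "wx": 0, "wy": 0, "wz": 0}, {"x": 0, "y": 0, "z": 0, "wx": 0, "wy": 0, "wz": 0}, {"x": 0, "y": 0, "z": -0.05, "wx": 0, "wy": 0, "wz": 0}, {"x": 0, "y": 0, "z": -0.2, "wx": 0, "wy": 0, "wz": 0}, {"x": 0, "y": 0, "z": -0.4, "wx": 0, "wy": 0, "wz": 0}, {"x": 0, "y": 0, "z": -0.6, "wx": 0, "wy": 0, "wz": 0}, {"x": 0, "y": 0, "z": -0.8, "wx": 0, "wy": 0, "wz": 0}, {"x": 0, "y": 0, "z": -0.9, "wx": 0, "wy": 0, "wz": 0}, {"x": 0, "y": 0, "z": -0.95, "wx": 0, "wy": 0, "wz": 0}], "hand": 0.4}}

```text
t: 26.83
eef_pos: [0.3878, 0.252, 0.2029]
tool_rot: [0.004, -0.117, 0.993, 0.002]
contact_force: [-0.5, 0.6, -0.1]
gripper_width: 0.695
```

```bash
cat > k.py <<'E'
from h import *
P,r=tcp();print(P)
print('rib hover',delta([.5636,.0146,.22],down(-90)),delta([.48,.15,.24],down(-45)))
cal=cams.get_calibration('wrist');im=pic('wrist');save('w6.png',im)
for q in finder.place_of('wrist','wedge_mid')[:2]: print(q['confidence'],np.round(q['location']),atz(cal,q['location'],.02).round(3))
pic('side');c=cams.get_calibration('side')
for q in finder.place_of('side','wedge_mid')[:3]: print(q['confidence'],np.round(q['location']),atz(c,q['location'],.02).round(3))
E
python3 k.py
```

```text
[0.38775655 0.25199217 0.20289615]
rib hover (array([-0.5803, -1.3584, -0.084 ]), array([0.0028, 0.0011, 0.5746])) (array([-0.3317, -0.6027, -0.1843]), array([0.0019, 0.0019, 0.3246]))
0.85 [258. 161.] [0.381 0.252 0.02 ]
0.79 [450. 314.] [0.515 0.532 0.02 ]
0.9 [214. 337.] [0.503 0.532 0.02 ]
0.8 [283. 335.] [0.337 0.459 0.02 ]
0.74 [293. 264.] [0.384 0.252 0.02 ]
```

Call:
{"api": "jog_arm", "payload": {"plan": [{"x": -0.1, "y": -0.18, "z": -0.05, "wx": 0.0028, "wy": 0.001, "wz": 0.03}, {"x": -0.2, "y": -0.36, "z": -0.08, "wx": 0.0028, "wy": 0.001, "wz": 0.06}, {"x": -0.3, "y": -0.54, "z": -0.08, "wx": 0.0028, "wy": 0.001, "wz": 0.075}, {"x": -0.4, "y": -0.7, "z": -0.08, "wx": 0.0028, "wy": 0.001, "wz": 0.075}, {"x": -0.45, "y": -0.85, "z": -0.08, "wx": 0.0028, "wy": 0.001, "wz": 0.075}, {"x": -0.45, "y": -0.95, "z": -0.08, "wx": 0.0028, "wy": 0.001, "wz": 0.075}, {"x": -0.45, "y": -0.95, "z": -0.08, "wx": 0.0028, "wy": 0.001, "wz": 0.075}, {"x": -0.45, "y": -0.95, "z": -0.08, "wx": 0.0028, "wy": 0.001, "wz": 0.075}]}}

```text
t: 27.7
eef_pos: [0.5165, 0.0848, 0.2113]
tool_rot: [-0.003, 0.002, 1.0, -0.005]
contact_force: [-0.3, 1.2, -0.3]
gripper_width: 0.7
```

```bash
cat > k.py <<'E'
from h import *
P,r=tcp();print(P)
print('rib hover',delta([.5636,.0146,.16],down(0)))
cal=cams.get_calibration('wrist');im=pic('wrist');save('w6.png',im,1.4)
for n,z in [('cover_grip',.113),('seam_near',.046),('mould_seam',.04),('seam_far',.046)]:
  for q in finder.place_of('wrist',n)[:2]: print(n,q['confidence'],np.round(q['location']),atz(cal,q['location'],z).round(3))
E
python3 k.py
```

```text
[0.51652296 0.08477806 0.21132317]
rib hover (array([-0.2384, -0.3473,  0.2587]), array([-0.0033, -0.002 , -0.0013]))
cover_grip 0.86 [176. 244.] [0.562 0.015 0.113]
seam_near 0.56 [190. 178.] [0.521 0.016 0.046]
seam_near 0.44 [175. 245.] [ 0.597 -0.007  0.046]
mould_seam 0.53 [410.  28.] [0.384 0.223 0.04 ]
```

View pics/w6.png

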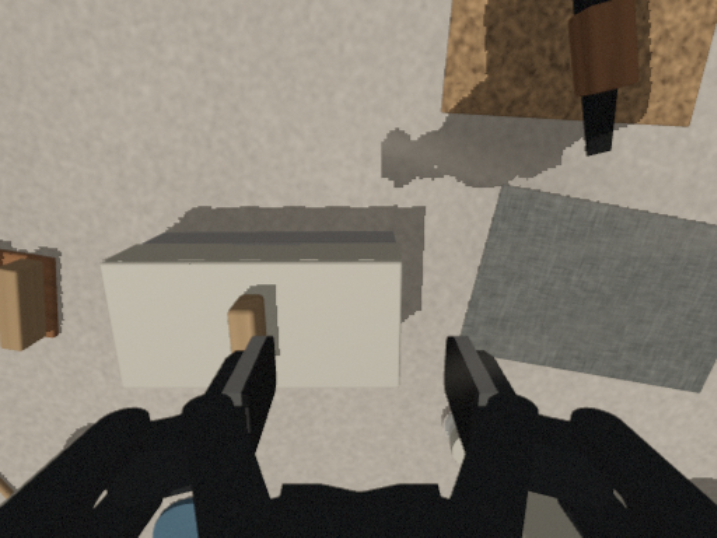

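```bash
cat > k2.py <<'E'
from h import *
cal=cams.get_calibration('wrist');g=cv2.cvtColor(cv2.imread('pics/w6.png'),cv2.COLOR_BGR2GRAY)
for z in (.095,.089,.046,.043,.04,0): print(z,[np.round(np.array(proj(cal,[.5186,y,z]))*1.4,1).tolist() for y in (.08,.0146,-.05)])
for c in (200,260,340): print(c,g[226:272:2,c].tolist())
E
python3 k2.py
```

```text
0.095 [[348.4, 262.5], [243.5, 262.3], [140.4, 262.0]]
0.089 [[348.7, 259.8], [246.0, 259.6], [145.0, 259.3]]
0.046 [[350.7, 243.3], [261.2, 243.2], [173.1, 243.0]]
0.043 [[350.8, 242.4], [262.1, 242.2], [174.8, 242.0]]
0.04 [[350.9, 241.4], [263.0, 241.2], [176.4, 241.0]]
0 [[352.3, 229.8], [273.6, 229.7], [196.1, 229.6]]
200 [98, 97, 98, 86, 80, 80, 78, 79, 81, 93, 95, 92, 94, 95, 95, 96, 98, 111, 131, 169, 186, 188, 187]
260 [99, 100, 95, 83, 82, 80, 78, 81, 81, 89, 93, 93, 94, 96, 94, 95, 97, 105, 134, 170, 186, 186, 186]
340 [103, 102, 97, 82, 82, 79, 78, 79, 83, 94, 95, 96, 95, 94, 95, 95, 94, 103, 143, 174, 186, 186, 185]
```

```bash
cat > k3.py <<'E'
from h import *
a=cv2.cvtColor(cv2.imread('pics/s2.png'),6); b=cv2.cvtColor(cv2.imread('pics/s5b.png'),6)
cs=cams.get_calibration('scene')
def m(p,w=28):
    u,v=proj(cs,p);x,y=int((u-180)*4),int((v-170)*4)
    t=a[y-w:y+w,x-w:x+w];bb=b
    x2,y2=x-40,y-40 # offset of s5b crop
    s=bb[max(0,y2-w-30):y2+w+30,max(0,x2-w-30):x2+w+30]
    r=cv2.matchTemplate(s,t,cv2.TM_CCOEFF_NORMED);_,c,_,l=cv2.minMaxLoc(r)
    u2,v2=proj(cs,np.array(p)+[0,0,.006])
    return round(c,2),((l[0]-(min(30,x2-w)))/4,(l[1]-min(30,y2-w))/4),'6mm=',(round(u2-u,2),round(v2-v,2))
for n,p in dict(far_my=(.6086,-.0804,.089),far_py=(.6086,.1096,.089),near_my=(.5186,-.0804,.089),rib=(.5886,.0146,.119),base=(.6086,-.0804,.0)).items(): print(n,m(p))
E
python3 k3.py
```

```text
far_my (1.0, (-0.75, -2.25), '6mm=', (np.float64(-0.17), np.float64(-1.96)))
far_py (0.98, (-1.0, -1.25), '6mm=', (np.float64(0.1), np.float64(-1.9)))
near_my (0.65, (-0.25, -2.0), '6mm=', (np.float64(-0.24), np.float64(-1.92)))
rib (1.0, (-0.25, -2.25), '6mm=', (np.float64(-0.04), np.float64(-2.0)))
base (1.0, (0.0, 0.0), '6mm=', (np.float64(-0.15), np.float64(-1.74)))
```

Against the shut picture the cover's corners and rib have risen about 2 px, where 6 mm comes to 1.95 px, so both sides are open about 6 mm. Now I can grip the rib.

Call:
{"api": "jog_arm", "payload": {"plan": [{"x": -0.12, "y": -0.18, "z": 0, "wx": -0.003, "wy": -0.002, "wz": -0.001}, {"x": -0.235, "y": -0.34, "z": 0.05, "wx": -0.003, "wy": -0.002, "wz": -0.001}, {"x": -0.235, "y": -0.347, "z": 0.2, "wx": -0.003, "wy": -0.002, "wz": -0.001}, {"x": -0.235, "y": -0.347, "z": 0.26, "wx": -0.003, "wy": -0.002, "wz": -0.001}, {"x": -0.235, "y": -0.347, "z": 0.26, "wx": -0.003, "wy": -0.002, "wz": -0.001}, {"x": -0.235, "y": -0.347, "z": 0.26, "wx": -0.003, "wy": -0.002, "wz": -0.001}]}}

```text
t: 28.45
eef_pos: [0.563, 0.0195, 0.1617]
tool_rot: [0.001, -0.003, 1.0, 0.0]
contact_force: [0.6, 0.4, 0.0]
gripper_width: 0.7
```

```bash
cat > k.py <<'E'
from h import *
P,r=tcp();print(P)
cal=cams.get_calibration('wrist');im=pic('wrist')
for q in finder.place_of('wrist','cover_grip')[:2]:
  p=atz(cal,q['location'],.113);print(q['confidence'],np.round(q['location']),p.round(4))
b=finder.find_in('wrist','cover_grip')[:1];print(b)
print(delta([.562,.0148,.101],down(0)))
E
python3 k.py
```

```text
[0.56300386 0.01946906 0.16168904]
0.93 [248. 214.] [0.5626 0.0139 0.113 ]
[{'bbox': [109.4, 131.5, 282.3, 128.6], 'confidence': 0.61}]
(array([ 0.0141, -0.0229,  0.312 ]), array([0.0003, 0.0019, 0.002 ]))
```

Call:
{"api": "jog_arm", "payload": {"plan": [{"x": 0.006, "y": -0.024, "z": 0, "wx": 0, "wy": 0.002, "wz": 0.002}, {"x": 0.006, "y": -0.024, "z": 0.1, "wx": 0, "wy": 0.002, "wz": 0.002}, {"x": 0.006, "y": -0.024, "z": 0.2, "wx": 0, "wy": 0.002, "wz": 0.002}, {"x": 0.006, "y": -0.024, "z": 0.28, "wx": 0, "wy": 0.002, "wz": 0.002}, {"x": 0.006, "y": -0.024, "z": 0.305, "wx": 0, "wy": 0.002, "wz": 0.002}, {"x": 0.006, "y": -0.024, "z": 0.305, "wx": 0, "wy": 0.002, "wz": 0.002}, {"x": 0.006, "y": -0.024, "z": 0.305, "wx": 0, "wy": 0.002, "wz": 0.002}, {"x": 0.006, "y": -0.024, "z": 0.305, "wx": 0, "wy": 0.002, "wz": 0.002}]}}

```text
t: 29.27
eef_pos: [0.5646, 0.0147, 0.1038]
tool_rot: [0.001, -0.0, 1.0, 0.001]
contact_force: [-0.1, 1.0, -0.5]
gripper_width: 0.699
```

Call:
{"api": "jog_arm", "payload": {"plan": [{"x": 0, "y": 0, "z": 0, "wx": 0, "wy": 0, "wz": 0}, {"x": 0, "y": 0, "z": 0, "wx": 0, "wy": 0, "wz": 0}, {"x": 0, "y": 0, "z": 0, "wx": 0, "wy": 0, "wz": 0}, {"x": 0, "y": 0, "z": 0, "wx": 0, "wy": 0, "wz": 0}, {"x": 0, "y": 0, "z": 0, "wx": 0, "wy": 0, "wz": 0}, {"x": 0, "y": 0, "z": 0, "wx": 0, "wy": 0, "wz": 0}, {"x": 0, "y": 0, "z": 0, "wx": 0, "wy": 0, "wz": 0}, {"x": 0, "y": 0, "z": 0, "wx": 0, "wy": 0, "wz": 0}], "hand": -1, "grip_force": 100}}

```text
t: 29.93
eef_pos: [0.565, 0.0148, 0.1046]
tool_rot: [0.001, -0.0, 1.0, 0.001]
contact_force: [-1.4, -0.8, 6.5]
gripper_width: 0.159
```

Call:
{"api": "jog_arm", "payload": {"plan": [{"x": 0, "y": 0, "z": 0, "wx": 0, "wy": 0, "wz": 0}, {"x": 0, "y": 0, "z": 0, "wx": 0, "wy": 0, "wz": 0}, {"x": 0, "y": 0, "z": 0, "wx": 0, "wy": 0, "wz": 0}, {"x": 0, "y": 0, "z": 0.02, "wx": 0, "wy": 0, "wz": 0}, {"x": 0, "y": 0, "z": 0.03, "wx": 0, "wy": 0, "wz": 0}, {"x": 0, "y": 0, "z": 0.03, "wx": 0, "wy": 0, "wz": 0}, {"x": 0, "y": 0, "z": 0.03, "wx": 0, "wy": 0, "wz": 0}, {"x": 0, "y": 0, "z": 0.03, "wx": 0, "wy": 0, "wz": 0}], "hand": -0.3}}

```text
t: 30.6
eef_pos: [0.565, 0.0148, 0.0984]
tool_rot: [0.001, -0.0, 1.0, 0.001]
contact_force: [0.2, 0.1, 0.9]
gripper_width: 0.348
```

Call:
{"api": "jog_arm", "payload": {"plan": [{"x": 0, "y": 0, "z": 0, "wx": 0, "wy": 0, "wz": 0}, {"x": 0, "y": 0, "z": 0, "wx": 0, "wy": 0, "wz": 0}, {"x": 0, "y": 0, "z": 0, "wx": 0, "wy": 0, "wz": 0}, {"x": 0, "y": 0, "z": 0, "wx": 0, "wy": 0, "wz": 0}, {"x": 0, "y": 0, "z": 0, "wx": 0, "wy": 0, "wz": 0}, {"x": 0, "y": 0, "z": 0, "wx": 0, "wy": 0, "wz": 0}], "hand": -1}}

```text
t: 31.1
eef_pos: [0.5651, 0.0149, 0.0987]
tool_rot: [0.001, -0.0, 1.0, 0.001]
contact_force: [-1.1, 0.1, 5.4]
gripper_width: 0.167
```

Call:
{"api": "jog_arm", "payload": {"plan": [{"x": 0, "y": 0, "z": -0.03, "wx": 0, "wy": 0, "wz": 0}, {"x": 0, "y": 0, "z": -0.06, "wx": 0, "wy": 0, "wz": 0}, {"x": 0, "y": 0, "z": -0.1, "wx": 0, "wy": 0, "wz": 0}, {"x": 0, "y": 0, "z": -0.15, "wx": 0, "wy": 0, "wz": 0}, {"x": 0, "y": 0, "z": -0.22, "wx": 0, "wy": 0, "wz": 0}, {"x": 0, "y": 0, "z": -0.3, "wx": 0, "wy": 0, "wz": 0}, {"x": 0, "y": 0, "z": -0.38, "wx": 0, "wy": 0, "wz": 0}, {"x": 0, "y": 0, "z": -0.46, "wx": 0, "wy": 0, "wz": 0}, {"x": 0, "y": 0, "z": -0.5, "wx": 0, "wy": 0, "wz": 0}, {"x": 0, "y": 0, "z": -0.5, "wx": 0, "wy": 0, "wz": 0}, {"x": 0, "y": 0, "z": -0.5, "wx": 0, "wy": 0, "wz": 0}]}}

```text
t: 32.02
eef_pos: [0.5648, 0.0147, 0.199]
tool_rot: [0.002, -0.0, 1.0, 0.001]
contact_force: [0.0, -1.4, -2.3]
gripper_width: 0.167
```

```bash
python3 g.py '[.576,.296,.2]' 0 
```

```text
[0.5648 0.0147 0.199 ] [[-1.0, -0.0, 0.004], [-0.0, 1.0, 0.001], [-0.004, 0.001, -1.0]] [ 0.  -1.4 -2.3]
(array([-0.056 ,  1.4065, -0.0034]), array([0.0003, 0.0012, 0.    ]))
```

Call:
{"api": "jog_arm", "payload": {"plan": [{"x": 0, "y": 0.1, "z": 0, "wx": 0, "wy": 0.001, "wz": 0}, {"x": 0, "y": 0.22, "z": 0, "wx": 0, "wy": 0.001, "wz": 0}, {"x": 0, "y": 0.36, "z": 0, "wx": 0, "wy": 0.001, "wz": 0}, {"x": -0.02, "y": 0.5, "z": 0, "wx": 0, "wy": 0.001, "wz": 0}, {"x": -0.03, "y": 0.64, "z": 0, "wx": 0, "wy": 0.001, "wz": 0}, {"x": -0.04, "y": 0.78, "z": 0, "wx": 0, "wy": 0.001, "wz": 0}, {"x": -0.05, "y": 0.9, "z": 0, "wx": 0, "wy": 0.001, "wz": 0}, {"x": -0.056, "y": 1, "z": 0, "wx": 0, "wy": 0.001, "wz": 0}, {"x": -0.056, "y": 1, "z": 0, "wx": 0, "wy": 0.001, "wz": 0}]}}

```text
t: 32.77
eef_pos: [0.5743, 0.2206, 0.1979]
tool_rot: [-0.001, -0.003, 1.0, 0.002]
contact_force: [-0.6, 0.4, -1.5]
gripper_width: 0.166
```

Call:
{"api": "jog_arm", "payload": {"plan": [{"x": 0, "y": 0.1, "z": 0, "wx": 0, "wy": 0, "wz": 0}, {"x": 0, "y": 0.22, "z": 0, "wx": 0, "wy": 0, "wz": 0}, {"x": 0, "y": 0.34, "z": 0, "wx": 0, "wy": 0, "wz": 0}, {"x": 0, "y": 0.4, "z": 0, "wx": 0, "wy": 0, "wz": 0}, {"x": 0, "y": 0.41, "z": 0, "wx": 0, "wy": 0, "wz": 0}, {"x": 0, "y": 0.41, "z": 0.1, "wx": 0, "wy": 0, "wz": 0}, {"x": 0, "y": 0.41, "z": 0.25, "wx": 0, "wy": 0, "wz": 0}, {"x": 0, "y": 0.41, "z": 0.4, "wx": 0, "wy": 0, "wz": 0}, {"x": 0, "y": 0.41, "z": 0.55, "wx": 0, "wy": 0, "wz": 0}, {"x": 0, "y": 0.41, "z": 0.6, "wx": 0, "wy": 0, "wz": 0}, {"x": 0, "y": 0.41, "z": 0.6, "wx": 0, "wy": 0, "wz": 0}]}}

```text
t: 33.68
eef_pos: [0.5718, 0.2998, 0.0749]
tool_rot: [-0.004, -0.003, 1.0, -0.0]
contact_force: [-1.2, -1.0, -1.7]
gripper_width: 0.162
```

```bash
python3 g.py '[.576,.296,.055]' 0 
```

```text
[0.5718 0.2998 0.0749] [[-1.0, -0.005, -0.007], [-0.005, 1.0, -0.001], [0.007, -0.001, -1.0]] [-1.2 -1.  -1.7]
(array([-0.0214, -0.0191,  0.0992]), array([-0.0002, -0.0023,  0.0017]))
```

Call:
{"api": "jog_arm", "payload": {"plan": [{"x": -0.02, "y": -0.019, "z": 0.04, "wx": 0, "wy": -0.0023, "wz": 0.0017}, {"x": -0.02, "y": -0.019, "z": 0.07, "wx": 0, "wy": -0.0023, "wz": 0.0017}, {"x": -0.02, "y": -0.019, "z": 0.09, "wx": 0, "wy": -0.0023, "wz": 0.0017}, {"x": -0.02, "y": -0.019, "z": 0.1, "wx": 0, "wy": -0.0023, "wz": 0.0017}, {"x": -0.02, "y": -0.019, "z": 0.1, "wx": 0, "wy": -0.0023, "wz": 0.0017}, {"x": -0.02, "y": -0.019, "z": 0.1, "wx": 0, "wy": -0.0023, "wz": 0.0017}, {"x": -0.02, "y": -0.019, "z": 0.1, "wx": 0, "wy": -0.0023, "wz": 0.0017}]}}

```text
t: 34.27
eef_pos: [0.5763, 0.2963, 0.0558]
tool_rot: [0.001, 0.0, 1.0, 0.0]
contact_force: [-0.6, -1.6, 3.1]
gripper_width: 0.169
```

Seated (3 N upward). Releasing, rising, and going back over the box.

Call:
{"api": "jog_arm", "payload": {"plan": [{"x": 0, "y": 0, "z": 0, "wx": 0, "wy": 0, "wz": 0}, {"x": 0, "y": 0, "z": 0, "wx": 0, "wy": 0, "wz": 0}, {"x": 0, "y": 0, "z": 0, "wx": 0, "wy": 0, "wz": 0}, {"x": 0, "y": 0, "z": 0, "wx": 0, "wy": 0, "wz": 0}, {"x": 0, "y": 0, "z": 0, "wx": 0, "wy": 0, "wz": 0}, {"x": 0, "y": 0, "z": -0.05, "wx": 0, "wy": 0, "wz": 0}, {"x": 0, "y": 0, "z": -0.2, "wx": 0, "wy": 0, "wz": 0}, {"x": 0, "y": 0, "z": -0.4, "wx": 0, "wy": 0, "wz": 0}, {"x": 0, "y": 0, "z": -0.6, "wx": 0, "wy": 0, "wz": 0}, {"x": 0, "y": 0, "z": -0.75, "wx": 0, "wy": 0, "wz": 0}, {"x": 0, "y": 0, "z": -0.8, "wx": 0, "wy": 0, "wz": 0}], "hand": 0}}

```text
t: 35.18
eef_pos: [0.5783, 0.298, 0.2227]
tool_rot: [0.005, 0.0, 1.0, 0.002]
contact_force: [0.5, 1.0, 0.0]
gripper_width: 0.498
```

Call:
{"api": "jog_arm", "payload": {"plan": [{"x": 0, "y": -0.15, "z": -0.05, "wx": 0, "wy": 0, "wz": 0}, {"x": 0, "y": -0.35, "z": -0.05, "wx": 0, "wy": 0, "wz": 0}, {"x": 0, "y": -0.55, "z": -0.05, "wx": 0, "wy": 0, "wz": 0}, {"x": 0, "y": -0.75, "z": -0.05, "wx": 0, "wy": 0, "wz": 0}, {"x": 0, "y": -0.95, "z": -0.05, "wx": 0, "wy": 0, "wz": 0}, {"x": 0, "y": -1, "z": -0.05, "wx": 0, "wy": 0, "wz": 0}, {"x": 0, "y": -1, "z": -0.05, "wx": 0, "wy": 0, "wz": 0}, {"x": 0, "y": -1, "z": -0.05, "wx": 0, "wy": 0, "wz": 0}]}}

```text
t: 35.85
eef_pos: [0.5781, 0.0976, 0.232]
tool_rot: [0.005, 0.001, 1.0, 0.003]
contact_force: [-0.4, 0.7, -0.4]
gripper_width: 0.497
```

```bash
cat > k.py <<'E'
from h import *
P,r=tcp();print(P,r.as_matrix().round(3).tolist())
cal=cams.get_calibration('wrist');im=pic('wrist');save('w7.png',im,1.4)
for i in range(4):
  for q in finder.place_of('wrist','plaque%d_mid'%i)[:4]: print(i,round(q['confidence'],2),np.round(q['location']),atz(cal,q['location'],.041).round(4))
E
python3 k.py
```

```text
[0.57811177 0.09761022 0.23198027] [[-1.0, 0.002, 0.009], [0.002, 1.0, 0.005], [-0.009, 0.005, -1.0]]
1 0.65 [159. 153.] [ 0.5648 -0.006   0.041 ]
2 0.8 [194. 151.] [0.5624 0.032  0.041 ]
3 0.68 [235. 154.] [0.5654 0.0752 0.041 ]
```

View pics/w7.png

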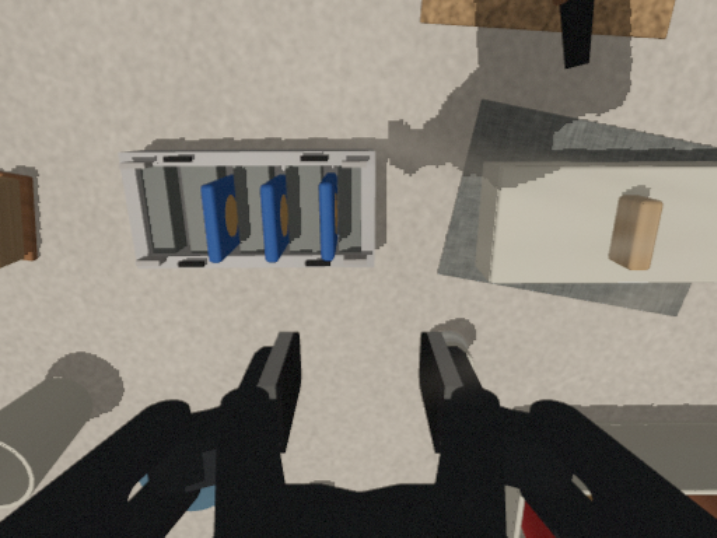

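The wrist view shows three plaques, at (221,218), (275,218) and (328,217), in the mould slots y=-20, 20 and 60 mm. The slot at -60 is empty and the cover stands on the felt. Picking the y=-20 plaque.

```bash
python3 g.py '[.5636,-.0054,.10]' 0 
```

```text
[0.578  0.0999 0.2317] [[-1.0, -0.003, 0.009], [-0.003, 1.0, 0.005], [-0.009, 0.005, -1.0]] [ 0.2 -0.  -1.1]
(array([ 0.0792, -0.5299,  0.655 ]), array([0.0017, 0.0029, 0.0008]))
```

Call:
{"api": "jog_arm", "payload": {"plan": [{"x": 0.03, "y": -0.2, "z": 0.05, "wx": 0.0017, "wy": 0.003, "wz": 0.001}, {"x": 0.06, "y": -0.4, "z": 0.15, "wx": 0.0017, "wy": 0.003, "wz": 0.001}, {"x": 0.079, "y": -0.53, "z": 0.3, "wx": 0.0017, "wy": 0.003, "wz": 0.001}, {"x": 0.079, "y": -0.53, "z": 0.48, "wx": 0.0017, "wy": 0.003, "wz": 0.001}, {"x": 0.079, "y": -0.53, "z": 0.62, "wx": 0.0017, "wy": 0.003, "wz": 0.001}, {"x": 0.079, "y": -0.53, "z": 0.655, "wx": 0.0017, "wy": 0.003, "wz": 0.001}, {"x": 0.079, "y": -0.53, "z": 0.655, "wx": 0.0017, "wy": 0.003, "wz": 0.001}, {"x": 0.079, "y": -0.53, "z": 0.655, "wx": 0.0017, "wy": 0.003, "wz": 0.001}], "hand": -0.4}}

```text
t: 36.77
eef_pos: [0.5645, -0.0042, 0.1009]
tool_rot: [0.0, -0.001, 1.0, 0.0]
contact_force: [0.1, 0.1, 1.3]
gripper_width: 0.298
```

```bash
cat > k.py <<'E'
from h import *
P,r=tcp();print(P,r.as_matrix().round(3).tolist())
cal=cams.get_calibration('wrist');im=pic('wrist')
for i in range(4):
  for q in finder.place_of('wrist','plaque%d_mid'%i)[:4]: print(i,round(q['confidence'],2),np.round(q['location']),atz(cal,q['location'],.041).round(4))
# blue blob top edges
hsv=cv2.cvtColor(im,cv2.COLOR_RGB2HSV);m=cv2.inRange(hsv,(105,120,40),(130,255,255))
n,l,s,c=cv2.connectedComponentsWithStats(m)
for i in range(1,n):
  if s[i,4]>200: print(s[i],atz(cal,(s[i,0]+s[i,2]/2,s[i,1]+s[i,3]/2),.06).round(4))
print(delta([.5636,-.0054,.048],down(0)))
E
python3 k.py
```

```text
[ 0.56447383 -0.00416097  0.10090051] [[-1.0, -0.001, 0.0], [-0.001, 1.0, 0.001], [-0.0, 0.001, -1.0]]
1 0.84 [256. 210.] [ 0.5654 -0.004   0.041 ]
2 0.88 [311. 207.] [0.5631 0.0335 0.041 ]
3 0.64 [371. 209.] [0.5646 0.0753 0.041 ]
[ 356  160   48   86 2046] [0.5533 0.0727 0.06  ]
[ 247  162   16  109 1629] [ 0.5623 -0.0049  0.06  ]
[ 302  162   32  109 2166] [0.5623 0.0347 0.06  ]
[375 247  20  22 294] [0.5916 0.0806 0.06  ]
(array([ 0.0067, -0.0019,  0.2681]), array([ 0.0001,  0.0008, -0.    ]))
```

Call:
{"api": "jog_arm", "payload": {"plan": [{"x": 0.005, "y": -0.003, "z": 0.1, "wx": 0, "wy": 0.0008, "wz": 0}, {"x": 0.005, "y": -0.003, "z": 0.2, "wx": 0, "wy": 0.0008, "wz": 0}, {"x": 0.005, "y": -0.003, "z": 0.26, "wx": 0, "wy": 0.0008, "wz": 0}, {"x": 0.005, "y": -0.003, "z": 0.27, "wx": 0, "wy": 0.0008, "wz": 0}, {"x": 0.005, "y": -0.003, "z": 0.27, "wx": 0, "wy": 0.0008, "wz": 0}, {"x": 0.005, "y": -0.003, "z": 0.27, "wx": 0, "wy": 0.0008, "wz": 0}, {"x": 0.005, "y": -0.003, "z": 0.27, "wx": 0, "wy": 0.0008, "wz": 0}]}}

```text
t: 37.6
eef_pos: [0.5648, -0.0055, 0.0487]
tool_rot: [0.001, 0.0, 1.0, 0.0]
contact_force: [0.2, -0.0, -0.4]
gripper_width: 0.301
```

Call:
{"api": "jog_arm", "payload": {"plan": [{"x": 0, "y": 0, "z": 0, "wx": 0, "wy": 0, "wz": 0}, {"x": 0, "y": 0, "z": 0, "wx": 0, "wy": 0, "wz": 0}, {"x": 0, "y": 0, "z": 0, "wx": 0, "wy": 0, "wz": 0}, {"x": 0, "y": 0, "z": 0, "wx": 0, "wy": 0, "wz": 0}, {"x": 0, "y": 0, "z": 0, "wx": 0, "wy": 0, "wz": 0}, {"x": 0, "y": 0, "z": 0, "wx": 0, "wy": 0, "wz": 0}], "hand": -1, "grip_force": 40}}

```text
t: 38.1
eef_pos: [0.5658, -0.0054, 0.0498]
tool_rot: [0.002, 0.0, 1.0, 0.0]
contact_force: [-0.9, 0.1, 6.6]
gripper_width: 0.108
```

Call:
{"api": "jog_arm", "payload": {"plan": [{"x": 0, "y": 0, "z": -0.1, "wx": 0, "wy": 0, "wz": 0}, {"x": 0, "y": 0, "z": -0.25, "wx": 0, "wy": 0, "wz": 0}, {"x": 0, "y": 0, "z": -0.4, "wx": 0, "wy": 0, "wz": 0}, {"x": 0, "y": -0.05, "z": -0.55, "wx": 0, "wy": 0, "wz": 0}, {"x": 0, "y": -0.2, "z": -0.7, "wx": 0, "wy": 0, "wz": 0}, {"x": 0, "y": -0.4, "z": -0.75, "wx": 0, "wy": 0, "wz": 0}, {"x": 0, "y": -0.6, "z": -0.75, "wx": 0, "wy": 0, "wz": 0}, {"x": 0, "y": -0.8, "z": -0.75, "wx": 0, "wy": 0, "wz": 0}, {"x": 0, "y": -0.9, "z": -0.75, "wx": 0, "wy": 0, "wz": 0}, {"x": 0, "y": -0.95, "z": -0.75, "wx": 0, "wy": 0, "wz": 0}, {"x": 0, "y": -0.95, "z": -0.75, "wx": 0, "wy": 0, "wz": 0}]}}

```text
t: 39.02
eef_pos: [0.5644, -0.1984, 0.1995]
tool_rot: [0.002, 0.002, 1.0, -0.0]
contact_force: [0.3, 0.4, -0.4]
gripper_width: 0.109
```

```bash
cat > k.py <<'E'
from h import *
P,r=tcp();print(P,r.as_matrix().round(3).tolist())
cal=cams.get_calibration('wrist');im=pic('wrist');save('w8.png',im,1.4)
np.save('w8E.npy',np.array(cal['extrinsics']))
for q in finder.place_of('wrist','rack')[:2]: print(q['confidence'],np.round(q['location']),atz(cal,q['location'],0).round(4))
E
python3 k.py
```

```text
[ 0.56444329 -0.19836611  0.19950127] [[-1.0, 0.005, 0.003], [0.005, 1.0, -0.0], [-0.003, -0.0, -1.0]]
0.75 [166. 158.] [ 0.5567 -0.2992  0.    ]
```

View pics/w8.png

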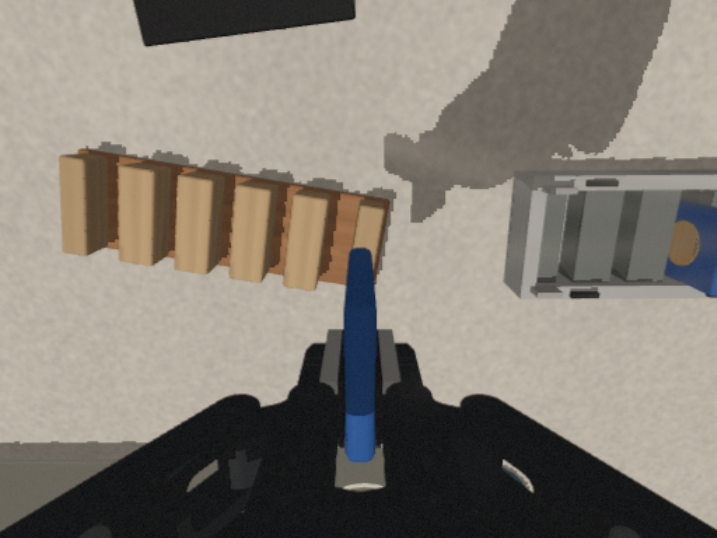

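The rack is turned a little: base corners at (388,199) and (375,285), with its back edge running to (82,149). Fitting its pose.

```bash
cat > k.py <<'E'
from h import *
cal=dict(cams.get_calibration('wrist'));cal['extrinsics']=np.load('w8E.npy')
A,B,C=[atz(cal,np.array(u)/1.4,.008) for u in [(82,149),(388,199),(375,285)]]
print(A,B,C,np.linalg.norm(A-B),np.linalg.norm(B-C))
d=B-A;yaw=np.degrees(np.arctan2(-d[0],d[1]));print('yaw',yaw, 'centre',(A+C)/2)
im=cv2.imread('pics/w8.png')[130:310,40:410];im=cv2.resize(im,None,fx=2.1,fy=2.1,interpolation=2);
# overlay of predicted slot centre lines at z .038 and .008
c=(A+C)/2;Rr=R.from_euler('z',yaw,degrees=True)
for y in (-80,-40,0,40,80):
  for z,col in ((.038,(0,0,255)),(.008,(0,255,0))):
    p=[proj(cal,[*(c+Rr.apply([x/1000,y/1000,0]))[:2],z]) for x in (-37,37)]
    q=[tuple(int(v) for v in ((np.array(u)*1.4-[40,130])*2.1)) for u in p];cv2.line(im,q[0],q[1],col,1)
cv2.imwrite('pics/ov.png',im)
E
python3 k.py
```

```text
[ 0.50062879 -0.40209154  0.008     ] [ 0.53867278 -0.17622729  0.008     ] [ 0.60822844 -0.1857714   0.008     ] 0.2290458559664948 0.0702074113671452
yaw -9.561007111289973 centre [ 0.55442861 -0.29393147  0.008     ]
```

View pics/ov.png

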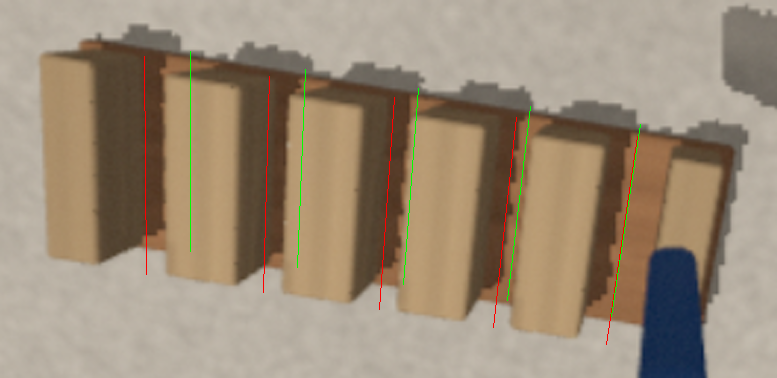

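```bash
cat > fit.py <<'E'
from h import *
from scipy.optimize import least_squares
cal=dict(cams.get_calibration('wrist'));cal['extrinsics']=np.load('w8E.npy')
pts=[(-72.5,-1,165,75),(-47.5,-1,241,80),(-47.5,1,238,283),(-72.5,1,166,274),(-32.5,-1,290,95),(-7.5,-1,363,102),(-7.5,1,350,300),(-32.5,1,283,292),
(7.5,-1,412,115),(32.5,-1,487,122),(32.5,1,468,318),(7.5,1,397,310),(47.5,-1,530,135),(72.5,-1,605,142),(72.5,1,580,335),(47.5,1,512,328)]
def f(v):
    o=[]
    for y,s,u,w in pts:
        q=R.from_euler('z',v[2]).apply([s*v[3],y/1000*v[4],0])
        o+=list(np.array(proj(cal,[q[0]+v[0],q[1]+v[1],.038]))-(np.array([u,w])/2.1+[40,130])/1.4)
    return np.array(o)
s=least_squares(f,[.555,-.297,-.16,.035,1.]);print(s.x.round(4),np.degrees(s.x[2]),np.abs(s.fun).max().round(2),np.sqrt((s.fun**2).mean()).round(2))
v=s.x;Q=R.from_euler('z',v[2])
for y in (-40,0,40): print(y,(v[:2]+Q.apply([0,y*v[4]/1000,0])[:2]).round(4))
E
python3 fit.py
```

```text
[ 0.5554 -0.2958 -0.1647  0.0343  0.992 ] -9.437538526036594 1.73 0.68
-40 [ 0.5489 -0.3349]
0 [ 0.5554 -0.2958]
40 [ 0.5619 -0.2566]
```

```bash
python3 g.py '[.5489,-.3349,.105]' -9.4 
```

```text
[ 0.5653 -0.1937  0.1995] [[-1.0, -0.001, 0.004], [-0.001, 1.0, 0.002], [-0.004, 0.002, -1.0]] [-0.1  1.   0.1]
(array([ 0.0845, -0.7069,  0.4709]), array([0.0006, 0.0011, 0.0526]))
```

Call:
{"api": "jog_arm", "payload": {"plan": [{"x": 0.02, "y": -0.18, "z": 0, "wx": 0.0006, "wy": 0.001, "wz": 0.02}, {"x": 0.05, "y": -0.36, "z": 0, "wx": 0.0006, "wy": 0.001, "wz": 0.04}, {"x": 0.08, "y": -0.54, "z": 0, "wx": 0.0006, "wy": 0.001, "wz": 0.0526}, {"x": 0.0845, "y": -0.68, "z": 0.05, "wx": 0.0006, "wy": 0.001, "wz": 0.0526}, {"x": 0.0845, "y": -0.707, "z": 0.2, "wx": 0.0006, "wy": 0.001, "wz": 0.0526}, {"x": 0.0845, "y": -0.707, "z": 0.35, "wx": 0.0006, "wy": 0.001, "wz": 0.0526}, {"x": 0.0845, "y": -0.707, "z": 0.46, "wx": 0.0006, "wy": 0.001, "wz": 0.0526}, {"x": 0.0845, "y": -0.707, "z": 0.471, "wx": 0.0006, "wy": 0.001, "wz": 0.0526}, {"x": 0.0845, "y": -0.707, "z": 0.471, "wx": 0.0006, "wy": 0.001, "wz": 0.0526}, {"x": 0.0845, "y": -0.707, "z": 0.471, "wx": 0.0006, "wy": 0.001, "wz": 0.0526}]}}

```text
t: 39.95
eef_pos: [0.5505, -0.3335, 0.1063]
tool_rot: [0.001, 0.081, 0.997, 0.0]
contact_force: [0.5, 0.3, -0.4]
gripper_width: 0.107
```

```bash
python3 g.py '[.5489,-.3349,.09]' -9.4; python3 -c "
from h import *
im=pic('wrist');save('w9.png',im,1.4)"
```

```text
[ 0.5505 -0.3335  0.1063] [[-0.987, 0.161, 0.002], [0.161, 0.987, 0.0], [-0.002, 0.0, -1.0]] [ 0.5  0.3 -0.4]
(array([ 0.0068, -0.0084,  0.0814]), array([0.0002, 0.0006, 0.0008]))
```

```bash
cat > k.py <<'E'
from h import *
import sys
c=np.array([.5554,-.2958]);Q=R.from_euler('z',-9.44,degrees=True)
cal=cams.get_calibration('wrist');im=cv2.imread('pics/w9.png');im=cv2.resize(im,(512,384),interpolation=cv2.INTER_AREA)
for x in (-33,-28):
  e=[proj(cal,[*(c+Q.apply([x/1000,y*.992/1000,0])[:2]),.038]) for y in (-72.5,-47.5,-32.5,-7.5,7.5,32.5)]
  v=int(np.mean([a[1] for a in e[1:3]]));print(x,np.round(e,0).tolist(),'row',v)
  u0=int(e[0][0])-20;print(u0);print([tuple(int(t) for t in im[v,u,::-1]) for u in range(u0,u0+190,4)])
E
python3 k.py
```

```text
-33 [[207.0, 157.0], [244.0, 157.0], [266.0, 157.0], [302.0, 157.0], [324.0, 157.0], [360.0, 157.0]] row 156
187
[(89, 62, 41), (140, 98, 66), (159, 114, 77), (158, 113, 77), (158, 113, 77), (146, 121, 89), (148, 122, 90), (145, 120, 89), (142, 116, 85), (104, 84, 61), (102, 83, 59), (108, 89, 65), (107, 87, 63), (101, 82, 59), (88, 64, 44), (85, 58, 39), (86, 59, 39), (85, 59, 39), (86, 60, 40), (95, 77, 56), (103, 84, 61), (105, 85, 61), (104, 85, 61), (102, 83, 60), (101, 81, 60), (102, 83, 60), (106, 86, 63), (103, 83, 59), (91, 64, 43), (91, 62, 41), (92, 63, 45), (90, 62, 41), (88, 70, 51), (94, 75, 55), (100, 81, 58), (103, 84, 61), (103, 84, 61), (101, 83, 61), (100, 81, 59), (98, 80, 58), (102, 83, 62), (103, 83, 61), (94, 71, 50), (91, 63, 44), (91, 64, 44), (87, 72, 52), (88, 72, 52), (95, 78, 56)]
-28 [[208.0, 164.0], [244.0, 164.0], [265.0, 164.0], [301.0, 164.0], [323.0, 164.0], [359.0, 164.0]] row 163
187
[(89, 61, 41), (90, 62, 40), (160, 115, 78), (160, 116, 78), (160, 114, 78), (187, 158, 117), (194, 164, 123), (193, 163, 123), (182, 153, 115), (104, 85, 62), (109, 89, 64), (114, 92, 67), (111, 91, 65), (104, 84, 61), (92, 67, 46), (90, 61, 41), (91, 62, 41), (160, 114, 78), (109, 75, 51), (102, 82, 59), (111, 91, 66), (113, 93, 68), (110, 90, 66), (105, 86, 62), (106, 86, 62), (112, 91, 66), (112, 91, 67), (109, 89, 64), (92, 66, 47), (89, 61, 42), (90, 63, 41), (89, 61, 42), (87, 71, 51), (93, 75, 56), (108, 87, 63), (112, 92, 65), (110, 90, 65), (108, 88, 64), (105, 86, 63), (109, 90, 65), (113, 93, 68), (109, 88, 64), (110, 88, 64), (158, 114, 78), (156, 112, 77), (101, 83, 60), (89, 72, 53), (95, 77, 57)]
```

```bash
cat > k4.py <<'E'
from h import *
cal=cams.get_calibration('wrist');im=pic('wrist');P,r=tcp()
hsv=cv2.cvtColor(im,cv2.COLOR_RGB2HSV);m=cv2.inRange(hsv,(100,100,30),(130,255,255))
for v in range(150,330,20):
  u=np.where(m[v,200:320])[0]+200
  if len(u): print(v,u.min(),u.max())
for x,z in ((.030,.0435),(.030,-.0265),(-.026,-.0265)): print(np.round(proj(cal,P+r.apply([x,0,z])),1), [np.round(proj(cal,P+r.apply([x,s*.005,z]))[0],1) for s in(-1,1)])
E
python3 k4.py
```

```text
190 249 265
210 247 267
230 246 268
250 245 269
270 246 268
290 246 267
310 246 268
[255.2 172.8] [np.float64(247.0), np.float64(263.4)]
[254.4 215.7] [np.float64(241.7), np.float64(267.0)]
[254.7 331.5] [np.float64(243.6), np.float64(265.8)]
```

Call:
{"api": "jog_arm", "payload": {"plan": [{"x": 0.006, "y": -0.0115, "z": 0, "wx": 0, "wy": 0.0006, "wz": 0.0008}, {"x": 0.006, "y": -0.0115, "z": 0.04, "wx": 0, "wy": 0.0006, "wz": 0.0008}, {"x": 0.006, "y": -0.0115, "z": 0.08, "wx": 0, "wy": 0.0006, "wz": 0.0008}, {"x": 0.006, "y": -0.0115, "z": 0.12, "wx": 0, "wy": 0.0006, "wz": 0.0008}, {"x": 0.006, "y": -0.0115, "z": 0.16, "wx": 0, "wy": 0.0006, "wz": 0.0008}, {"x": 0.006, "y": -0.0115, "z": 0.17, "wx": 0, "wy": 0.0006, "wz": 0.0008}, {"x": 0.006, "y": -0.0115, "z": 0.17, "wx": 0, "wy": 0.0006, "wz": 0.0008}, {"x": 0.006, "y": -0.0115, "z": 0.17, "wx": 0, "wy": 0.0006, "wz": 0.0008}]}}

```text
t: 40.72
eef_pos: [0.5491, -0.3366, 0.0728]
tool_rot: [0.001, 0.083, 0.997, -0.0]
contact_force: [-0.4, 0.2, -0.4]
gripper_width: 0.109
```

Call:
{"api": "jog_arm", "payload": {"plan": [{"x": 0, "y": 0, "z": 0.03, "wx": 0, "wy": 0, "wz": 0}, {"x": 0, "y": 0, "z": 0.06, "wx": 0, "wy": 0, "wz": 0}, {"x": 0, "y": 0, "z": 0.085, "wx": 0, "wy": 0, "wz": 0}, {"x": 0, "y": 0, "z": 0.105, "wx": 0, "wy": 0, "wz": 0}, {"x": 0, "y": 0, "z": 0.108, "wx": 0, "wy": 0, "wz": 0}, {"x": 0, "y": 0, "z": 0.108, "wx": 0, "wy": 0, "wz": 0}, {"x": 0, "y": 0, "z": 0.108, "wx": 0, "wy": 0, "wz": 0}]}}

```text
t: 41.3
eef_pos: [0.5489, -0.3367, 0.0517]
tool_rot: [0.0, 0.083, 0.997, -0.0]
contact_force: [-2.7, 0.5, 6.7]
gripper_width: 0.107
```

Call:
{"api": "jog_arm", "payload": {"plan": [{"x": 0, "y": 0, "z": 0, "wx": 0, "wy": 0, "wz": 0}, {"x": 0, "y": 0, "z": 0, "wx": 0, "wy": 0, "wz": 0}, {"x": 0, "y": 0, "z": 0, "wx": 0, "wy": 0, "wz": 0}, {"x": 0, "y": 0, "z": 0, "wx": 0, "wy": 0, "wz": 0}, {"x": 0, "y": 0, "z": -0.05, "wx": 0, "wy": 0, "wz": 0}, {"x": 0, "y": 0, "z": -0.15, "wx": 0, "wy": 0, "wz": 0}, {"x": 0, "y": 0, "z": -0.3, "wx": 0, "wy": 0, "wz": 0}, {"x": 0, "y": 0, "z": -0.45, "wx": 0, "wy": 0, "wz": 0}, {"x": 0, "y": 0, "z": -0.55, "wx": 0, "wy": 0, "wz": 0}, {"x": 0, "y": 0, "z": -0.55, "wx": 0, "wy": 0, "wz": 0}], "hand": -0.4}}

```text
t: 42.13
eef_pos: [0.5517, -0.3382, 0.1678]
tool_rot: [0.005, 0.083, 0.997, -0.002]
contact_force: [0.5, -0.0, 0.3]
gripper_width: 0.299
```

```bash
cat > b2.py <<'E'
from h import *
P,r=tcp();cal=cams.get_calibration('wrist');im=pic('wrist')
hsv=cv2.cvtColor(im,cv2.COLOR_RGB2HSV);m=cv2.inRange(hsv,(100,100,30),(130,255,255))
n,l,s,c=cv2.connectedComponentsWithStats(m)
for i in range(1,n):
  if s[i,4]>150: print(s[i],atz(cal,(s[i,0]+s[i,2]/2,s[i,1]+s[i,3]/2),.07).round(4))
for q in finder.place_of('wrist','plaque0_mid')[:4]: print(round(q['confidence'],2),np.round(q['location']),atz(cal,q['location'],.043).round(4))
E
python3 b2.py; python3 g.py '[.5648,.0346,.16]' 0
```

```text
[253 142  12  80 924] [ 0.5442 -0.335   0.07  ]
[ 0.5494 -0.337   0.1632] [[-0.986, 0.165, 0.003], [0.165, 0.986, -0.002], [-0.003, -0.001, -1.0]] [ 0.4  1.  -0.5]
(array([0.2301, 1.8453, 0.0132]), array([-0.0005,  0.001 , -0.0527]))
```

Call:
{"api": "jog_arm", "payload": {"plan": [{"x": 0.03, "y": 0.18, "z": 0, "wx": 0, "wy": 0.001, "wz": -0.02}, {"x": 0.05, "y": 0.38, "z": 0, "wx": 0, "wy": 0.001, "wz": -0.04}, {"x": 0.08, "y": 0.58, "z": 0, "wx": 0, "wy": 0.001, "wz": -0.0527}, {"x": 0.1, "y": 0.78, "z": 0, "wx": 0, "wy": 0.001, "wz": -0.0527}, {"x": 0.12, "y": 0.95, "z": 0, "wx": 0, "wy": 0.001, "wz": -0.0527}, {"x": 0.125, "y": 1, "z": 0, "wx": 0, "wy": 0.001, "wz": -0.0527}, {"x": 0.125, "y": 1, "z": 0, "wx": 0, "wy": 0.001, "wz": -0.0527}]}}

```text
t: 42.82
eef_pos: [0.5574, -0.1309, 0.162]
tool_rot: [-0.001, -0.003, 1.0, 0.0]
contact_force: [-0.2, -0.3, 0.6]
gripper_width: 0.297
```

```bash
python3 g.py '[.5648,.0346,.1]' 0
```

```text
[ 0.5574 -0.1309  0.162 ] [[-1.0, -0.007, -0.002], [-0.007, 1.0, 0.001], [0.002, 0.001, -1.0]] [-0.2 -0.3  0.6]
(array([-0.0434,  0.827 ,  0.3104]), array([ 0.0002, -0.0006,  0.0022]))
```

Call:
{"api": "jog_arm", "payload": {"plan": [{"x": -0.01, "y": 0.18, "z": 0, "wx": 0, "wy": -0.0006, "wz": 0.002}, {"x": -0.02, "y": 0.38, "z": 0, "wx": 0, "wy": -0.0006, "wz": 0.002}, {"x": -0.03, "y": 0.58, "z": 0, "wx": 0, "wy": -0.0006, "wz": 0.002}, {"x": -0.04, "y": 0.75, "z": 0, "wx": 0, "wy": -0.0006, "wz": 0.002}, {"x": -0.0434, "y": 0.825, "z": 0.05, "wx": 0, "wy": -0.0006, "wz": 0.002}, {"x": -0.0434, "y": 0.827, "z": 0.2, "wx": 0, "wy": -0.0006, "wz": 0.002}, {"x": -0.0434, "y": 0.827, "z": 0.31, "wx": 0, "wy": -0.0006, "wz": 0.002}, {"x": -0.0434, "y": 0.827, "z": 0.31, "wx": 0, "wy": -0.0006, "wz": 0.002}, {"x": -0.0434, "y": 0.827, "z": 0.31, "wx": 0, "wy": -0.0006, "wz": 0.002}]}}

```text
t: 43.57
eef_pos: [0.5638, 0.0326, 0.0987]
tool_rot: [-0.002, 0.001, 1.0, -0.0]
contact_force: [0.6, 0.7, 0.8]
gripper_width: 0.296
```

```bash
python3 b2.py; python3 g.py '[.5648,.0346,.048]' 0
```

```text
[ 307  162   34  110 2450] [0.557  0.0725 0.07  ]
[ 253  164   17  110 1732] [0.5581 0.0357 0.07  ]
[0.5657 0.0334 0.1009] [[-1.0, 0.001, 0.001], [0.001, 1.0, 0.0], [-0.001, 0.0, -1.0]] [0.2 0.2 0.5]
(array([0.0047, 0.0061, 0.2647]), array([ 0.0001,  0.0003, -0.0004]))
```

Call:
{"api": "jog_arm", "payload": {"plan": [{"x": 0.004, "y": 0.006, "z": 0.1, "wx": 0, "wy": 0, "wz": 0}, {"x": 0.004, "y": 0.006, "z": 0.2, "wx": 0, "wy": 0, "wz": 0}, {"x": 0.004, "y": 0.006, "z": 0.26, "wx": 0, "wy": 0, "wz": 0}, {"x": 0.004, "y": 0.006, "z": 0.268, "wx": 0, "wy": 0, "wz": 0}, {"x": 0.004, "y": 0.006, "z": 0.268, "wx": 0, "wy": 0, "wz": 0}, {"x": 0.004, "y": 0.006, "z": 0.268, "wx": 0, "wy": 0, "wz": 0}, {"x": 0.004, "y": 0.006, "z": 0.268, "wx": 0, "wy": 0, "wz": 0}]}}

```text
t: 44.25
eef_pos: [0.5659, 0.0346, 0.0486]
tool_rot: [0.001, 0.001, 1.0, 0.0]
contact_force: [0.2, -0.2, 0.7]
gripper_width: 0.3
```

Call:
{"api": "jog_arm", "payload": {"plan": [{"x": 0, "y": 0, "z": 0, "wx": 0, "wy": 0, "wz": 0}, {"x": 0, "y": 0, "z": 0, "wx": 0, "wy": 0, "wz": 0}, {"x": 0, "y": 0, "z": 0, "wx": 0, "wy": 0, "wz": 0}, {"x": 0, "y": 0, "z": 0, "wx": 0, "wy": 0, "wz": 0}, {"x": 0, "y": 0, "z": 0, "wx": 0, "wy": 0, "wz": 0}, {"x": 0, "y": 0, "z": 0, "wx": 0, "wy": 0, "wz": 0}], "hand": -1}}

```text
t: 44.75
eef_pos: [0.5669, 0.0347, 0.0498]
tool_rot: [0.003, 0.001, 1.0, 0.0]
contact_force: [-0.7, -0.3, 6.9]
gripper_width: 0.113
```

Call:
{"api": "jog_arm", "payload": {"plan": [{"x": 0, "y": 0, "z": -0.1, "wx": 0, "wy": 0, "wz": 0}, {"x": 0, "y": 0, "z": -0.25, "wx": 0, "wy": 0, "wz": 0}, {"x": 0, "y": 0, "z": -0.4, "wx": 0, "wy": 0, "wz": 0}, {"x": 0, "y": -0.05, "z": -0.55, "wx": 0, "wy": 0, "wz": 0}, {"x": 0, "y": -0.2, "z": -0.65, "wx": 0, "wy": 0, "wz": 0}, {"x": 0, "y": -0.4, "z": -0.65, "wx": 0, "wy": 0, "wz": 0}, {"x": 0, "y": -0.6, "z": -0.65, "wx": 0, "wy": 0, "wz": 0}, {"x": 0, "y": -0.8, "z": -0.65, "wx": 0, "wy": 0, "wz": 0}, {"x": 0, "y": -0.95, "z": -0.65, "wx": 0, "wy": 0, "wz": 0}, {"x": 0, "y": -1, "z": -0.65, "wx": 0, "wy": 0, "wz": 0}, {"x": 0, "y": -1, "z": -0.65, "wx": 0, "wy": 0, "wz": 0}]}}

```text
t: 45.67
eef_pos: [0.5651, -0.1696, 0.1795]
tool_rot: [0.002, 0.004, 1.0, -0.0]
contact_force: [0.3, -0.8, 0.3]
gripper_width: 0.109
```

```bash
python3 g.py '[.5553,-.2970,.105]' -9.4
```

```text
[ 0.5651 -0.1696  0.1795] [[-1.0, 0.008, 0.005], [0.008, 1.0, -0.001], [-0.005, -0.001, -1.0]] [ 0.3 -0.8  0.3]
(array([ 0.0457, -0.6369,  0.373 ]), array([-0.0002,  0.0015,  0.0498]))
```

Call:
{"api": "jog_arm", "payload": {"plan": [{"x": 0.02, "y": -0.18, "z": 0, "wx": 0, "wy": 0.0015, "wz": 0.02}, {"x": 0.03, "y": -0.36, "z": 0, "wx": 0, "wy": 0.0015, "wz": 0.04}, {"x": 0.045, "y": -0.54, "z": 0, "wx": 0, "wy": 0.0015, "wz": 0.05}, {"x": 0.045, "y": -0.63, "z": 0.05, "wx": 0, "wy": 0.0015, "wz": 0.05}, {"x": 0.045, "y": -0.637, "z": 0.2, "wx": 0, "wy": 0.0015, "wz": 0.05}, {"x": 0.045, "y": -0.637, "z": 0.34, "wx": 0, "wy": 0.0015, "wz": 0.05}, {"x": 0.045, "y": -0.637, "z": 0.373, "wx": 0, "wy": 0.0015, "wz": 0.05}, {"x": 0.045, "y": -0.637, "z": 0.373, "wx": 0, "wy": 0.0015, "wz": 0.05}, {"x": 0.045, "y": -0.637, "z": 0.373, "wx": 0, "wy": 0.0015, "wz": 0.05}]}}

```text
t: 46.42
eef_pos: [0.5564, -0.2954, 0.1056]
tool_rot: [0.0, 0.081, 0.997, 0.0]
contact_force: [1.4, -0.6, -0.6]
gripper_width: 0.109
```

```bash
cat > prof.py <<'E'
from h import *
c=np.array([.5554,-.2958]);Q=R.from_euler('z',-9.44,degrees=True)
cal=cams.get_calibration('wrist');im=pic('wrist')
ks={-40:(-72.5,-47.5,-32.5,-7.5),0:(-32.5,-7.5,7.5,32.5),40:(7.5,32.5,47.5,72.5)}
import sys
k=ks[int(sys.argv[1])]
for x in (-33,-29):
  e=[proj(cal,[*(c+Q.apply([x/1000,y*.992/1000,0])[:2]),.038]) for y in k]
  v=int(np.mean([a[1] for a in e]));row=im[v].astype(float);g=row[:,1]/(row[:,0]+1)
  print('row',v,'pred',np.round([a[0] for a in e]))
  w=(g>.77)&(row[:,2]<row[:,0]);d=np.diff(w.astype(int));print('beige starts',np.where(d==1)[0]+1,'ends',np.where(d==-1)[0]+1)
hsv=cv2.cvtColor(im,cv2.COLOR_RGB2HSV);m=cv2.inRange(hsv,(100,100,30),(130,255,255))
for v in (190,195,230):
  u=np.where(m[v,200:320])[0]+200;print(v,u.min() if len(u) else None,u.max() if len(u) else None)
E
python3 prof.py 0;python3 g.py '[.5555,-.2972,.0735]' -9.4
```

```text
row 158 pred [208. 244. 266. 303.]
beige starts [149 199 206 264 316 377] ends [132 193 200 245 301 358]
row 164 pred [208. 244. 266. 302.]
beige starts [150 207 265 316 376] ends [133 193 245 301 358]
190 200 265
195 200 266
230 200 268
[ 0.5569 -0.296   0.1066] [[-0.987, 0.162, 0.002], [0.162, 0.987, -0.001], [-0.002, -0.0, -1.0]] [ 1.4 -0.3 -0.6]
(array([ 0.0064, -0.0068,  0.1653]), array([-0.0001,  0.0007,  0.0003]))
```

Call:
{"api": "jog_arm", "payload": {"plan": [{"x": 0.006, "y": -0.007, "z": 0, "wx": 0, "wy": 0.0007, "wz": 0}, {"x": 0.006, "y": -0.007, "z": 0.04, "wx": 0, "wy": 0.0007, "wz": 0}, {"x": 0.006, "y": -0.007, "z": 0.08, "wx": 0, "wy": 0.0007, "wz": 0}, {"x": 0.006, "y": -0.007, "z": 0.12, "wx": 0, "wy": 0.0007, "wz": 0}, {"x": 0.006, "y": -0.007, "z": 0.16, "wx": 0, "wy": 0.0007, "wz": 0}, {"x": 0.006, "y": -0.007, "z": 0.17, "wx": 0, "wy": 0.0007, "wz": 0}, {"x": 0.006, "y": -0.007, "z": 0.17, "wx": 0, "wy": 0.0007, "wz": 0}, {"x": 0.006, "y": -0.007, "z": 0.17, "wx": 0, "wy": 0.0007, "wz": 0}]}}

```text
t: 47.13
eef_pos: [0.5555, -0.2972, 0.0722]
tool_rot: [-0.0, 0.081, 0.997, -0.0]
contact_force: [0.9, 0.4, -0.7]
gripper_width: 0.107
```

Call:
{"api": "jog_arm", "payload": {"plan": [{"x": 0, "y": 0, "z": 0.03, "wx": 0, "wy": 0, "wz": 0}, {"x": 0, "y": 0, "z": 0.06, "wx": 0, "wy": 0, "wz": 0}, {"x": 0, "y": 0, "z": 0.085, "wx": 0, "wy": 0, "wz": 0}, {"x": 0, "y": 0, "z": 0.105, "wx": 0, "wy": 0, "wz": 0}, {"x": 0, "y": 0, "z": 0.108, "wx": 0, "wy": 0, "wz": 0}, {"x": 0, "y": 0, "z": 0.108, "wx": 0, "wy": 0, "wz": 0}, {"x": 0, "y": 0, "z": 0.108, "wx": 0, "wy": 0, "wz": 0}]}}

```text
t: 47.72
eef_pos: [0.5552, -0.2971, 0.0517]
tool_rot: [-0.001, 0.082, 0.997, -0.0]
contact_force: [-4.4, 2.1, 12.6]
gripper_width: 0.112
```

Down on the floor. Releasing, then fetching the third.

Call:
{"api": "jog_arm", "payload": {"plan": [{"x": 0, "y": 0, "z": -0.005, "wx": 0, "wy": 0, "wz": 0}, {"x": 0, "y": 0, "z": -0.005, "wx": 0, "wy": 0, "wz": 0}, {"x": 0, "y": 0, "z": -0.005, "wx": 0, "wy": 0, "wz": 0}, {"x": 0, "y": 0, "z": -0.005, "wx": 0, "wy": 0, "wz": 0}, {"x": 0, "y": 0, "z": -0.05, "wx": 0, "wy": 0, "wz": 0}, {"x": 0, "y": 0, "z": -0.15, "wx": 0, "wy": 0, "wz": 0}, {"x": 0, "y": 0, "z": -0.3, "wx": 0, "wy": 0, "wz": 0}, {"x": 0, "y": 0, "z": -0.45, "wx": 0, "wy": 0, "wz": 0}, {"x": 0, "y": 0, "z": -0.55, "wx": 0, "wy": 0, "wz": 0}, {"x": 0, "y": 0, "z": -0.55, "wx": 0, "wy": 0, "wz": 0}], "hand": -0.4}}

```text
t: 48.55
eef_pos: [0.5582, -0.2984, 0.1675]
tool_rot: [0.004, 0.082, 0.997, -0.002]
contact_force: [1.0, -0.5, 0.1]
gripper_width: 0.3
```

```bash
python3 b2.py; python3 g.py '[.5655,.0746,.16]' 0
```

```text
[252 141  13  80 948] [ 0.5495 -0.2954  0.07  ]
[ 200  142   23   81 1211] [ 0.5446 -0.3326  0.07  ]
[ 0.5559 -0.2974  0.163 ] [[-0.987, 0.163, 0.001], [0.163, 0.987, -0.001], [-0.001, -0.001, -1.0]] [ 0.1  0.1 -0.2]
(array([0.255 , 1.8432, 0.0132]), array([-0.0003,  0.0003, -0.052 ]))
```

Call:
{"api": "jog_arm", "payload": {"plan": [{"x": 0.03, "y": 0.18, "z": 0, "wx": 0, "wy": 0.001, "wz": -0.02}, {"x": 0.05, "y": 0.38, "z": 0, "wx": 0, "wy": 0.001, "wz": -0.04}, {"x": 0.08, "y": 0.58, "z": 0, "wx": 0, "wy": 0.001, "wz": -0.0527}, {"x": 0.1, "y": 0.78, "z": 0, "wx": 0, "wy": 0.001, "wz": -0.0527}, {"x": 0.12, "y": 0.95, "z": 0, "wx": 0, "wy": 0.001, "wz": -0.0527}, {"x": 0.125, "y": 1, "z": 0, "wx": 0, "wy": 0.001, "wz": -0.0527}, {"x": 0.125, "y": 1, "z": 0, "wx": 0, "wy": 0.001, "wz": -0.0527}]}}

```text
t: 49.23
eef_pos: [0.5632, -0.0914, 0.1618]
tool_rot: [-0.002, -0.005, 1.0, 0.001]
contact_force: [0.1, -0.9, 0.7]
gripper_width: 0.297
```

```bash
python3 g.py '[.5655,.0746,.1]' 0
```

```text
[ 0.5632 -0.0914  0.1618] [[-1.0, -0.009, -0.004], [-0.009, 1.0, 0.001], [0.004, 0.001, -1.0]] [ 0.1 -0.9  0.7]
(array([-0.0202,  0.8292,  0.31  ]), array([ 0.0004, -0.0014,  0.0029]))
```

Call:
{"api": "jog_arm", "payload": {"plan": [{"x": 0, "y": 0.18, "z": 0, "wx": 0, "wy": -0.0014, "wz": 0.003}, {"x": -0.01, "y": 0.38, "z": 0, "wx": 0, "wy": -0.0014, "wz": 0.003}, {"x": -0.02, "y": 0.58, "z": 0, "wx": 0, "wy": -0.0014, "wz": 0.003}, {"x": -0.02, "y": 0.75, "z": 0, "wx": 0, "wy": -0.0014, "wz": 0.003}, {"x": -0.02, "y": 0.825, "z": 0.05, "wx": 0, "wy": -0.0014, "wz": 0.003}, {"x": -0.02, "y": 0.829, "z": 0.2, "wx": 0, "wy": -0.0014, "wz": 0.003}, {"x": -0.02, "y": 0.829, "z": 0.31, "wx": 0, "wy": -0.0014, "wz": 0.003}, {"x": -0.02, "y": 0.829, "z": 0.31, "wx": 0, "wy": -0.0014, "wz": 0.003}, {"x": -0.02, "y": 0.829, "z": 0.31, "wx": 0, "wy": -0.0014, "wz": 0.003}]}}

```text
t: 49.98
eef_pos: [0.5645, 0.0724, 0.0986]
tool_rot: [-0.002, 0.001, 1.0, -0.0]
contact_force: [0.8, 0.1, 0.8]
gripper_width: 0.298
```

```bash
python3 b2.py; python3 g.py '[.565,.0746,.048]' 0
```

```text
[ 253  161   18  110 1729] [0.5569 0.0759 0.07  ]
[0.5663 0.0733 0.1008] [[-1.0, 0.002, 0.001], [0.002, 1.0, 0.001], [-0.001, 0.001, -1.0]] [-0.2  0.1  0.4]
(array([0.007 , 0.0063, 0.2641]), array([ 0.0003,  0.0003, -0.0007]))
```

Call:
{"api": "jog_arm", "payload": {"plan": [{"x": 0.006, "y": 0.007, "z": 0.1, "wx": 0, "wy": 0, "wz": 0}, {"x": 0.006, "y": 0.007, "z": 0.2, "wx": 0, "wy": 0, "wz": 0}, {"x": 0.006, "y": 0.007, "z": 0.26, "wx": 0, "wy": 0, "wz": 0}, {"x": 0.006, "y": 0.007, "z": 0.267, "wx": 0, "wy": 0, "wz": 0}, {"x": 0.006, "y": 0.007, "z": 0.267, "wx": 0, "wy": 0, "wz": 0}, {"x": 0.006, "y": 0.007, "z": 0.267, "wx": 0, "wy": 0, "wz": 0}, {"x": 0.006, "y": 0.007, "z": 0.267, "wx": 0, "wy": 0, "wz": 0}]}}

```text
t: 50.67
eef_pos: [0.5662, 0.0749, 0.0487]
tool_rot: [0.002, 0.001, 1.0, 0.001]
contact_force: [-0.1, 0.6, 0.0]
gripper_width: 0.302
```

Call:
{"api": "jog_arm", "payload": {"plan": [{"x": 0, "y": 0, "z": 0, "wx": 0, "wy": 0, "wz": 0}, {"x": 0, "y": 0, "z": 0, "wx": 0, "wy": 0, "wz": 0}, {"x": 0, "y": 0, "z": 0, "wx": 0, "wy": 0, "wz": 0}, {"x": 0, "y": 0, "z": 0, "wx": 0, "wy": 0, "wz": 0}, {"x": 0, "y": 0, "z": 0, "wx": 0, "wy": 0, "wz": 0}, {"x": 0, "y": 0, "z": 0, "wx": 0, "wy": 0, "wz": 0}], "hand": -1}}

```text
t: 51.17
eef_pos: [0.5672, 0.0751, 0.0499]
tool_rot: [0.003, 0.001, 1.0, 0.001]
contact_force: [-1.5, -1.2, 6.5]
gripper_width: 0.105
```

Call:
{"api": "jog_arm", "payload": {"plan": [{"x": 0, "y": 0, "z": -0.1, "wx": 0, "wy": 0, "wz": 0}, {"x": 0, "y": 0, "z": -0.25, "wx": 0, "wy": 0, "wz": 0}, {"x": 0, "y": 0, "z": -0.4, "wx": 0, "wy": 0, "wz": 0}, {"x": 0, "y": -0.05, "z": -0.55, "wx": 0, "wy": 0, "wz": 0}, {"x": 0, "y": -0.2, "z": -0.65, "wx": 0, "wy": 0, "wz": 0}, {"x": 0, "y": -0.4, "z": -0.65, "wx": 0, "wy": 0, "wz": 0}, {"x": 0, "y": -0.6, "z": -0.65, "wx": 0, "wy": 0, "wz": 0}, {"x": 0, "y": -0.8, "z": -0.65, "wx": 0, "wy": 0, "wz": 0}, {"x": 0, "y": -0.95, "z": -0.65, "wx": 0, "wy": 0, "wz": 0}, {"x": 0, "y": -1, "z": -0.65, "wx": 0, "wy": 0, "wz": 0}, {"x": 0, "y": -1, "z": -0.65, "wx": 0, "wy": 0, "wz": 0}]}}

```text
t: 52.08
eef_pos: [0.5653, -0.1293, 0.1795]
tool_rot: [0.002, 0.004, 1.0, 0.0]
contact_force: [0.6, 0.5, -0.6]
gripper_width: 0.111
```

```bash
python3 g.py '[.562,-.2577,.105]' -9.4
```

```text
[ 0.5653 -0.1293  0.1795] [[-1.0, 0.009, 0.005], [0.009, 1.0, 0.0], [-0.005, 0.0, -1.0]] [ 0.6  0.5 -0.6]
(array([ 0.0129, -0.6419,  0.3723]), array([0.0001, 0.0016, 0.0494]))
```

Call:
{"api": "jog_arm", "payload": {"plan": [{"x": 0.005, "y": -0.18, "z": 0, "wx": 0, "wy": 0.0015, "wz": 0.02}, {"x": 0.01, "y": -0.36, "z": 0, "wx": 0, "wy": 0.0015, "wz": 0.04}, {"x": 0.013, "y": -0.54, "z": 0, "wx": 0, "wy": 0.0015, "wz": 0.05}, {"x": 0.013, "y": -0.635, "z": 0.05, "wx": 0, "wy": 0.0015, "wz": 0.05}, {"x": 0.013, "y": -0.642, "z": 0.2, "wx": 0, "wy": 0.0015, "wz": 0.05}, {"x": 0.013, "y": -0.642, "z": 0.34, "wx": 0, "wy": 0.0015, "wz": 0.05}, {"x": 0.013, "y": -0.642, "z": 0.372, "wx": 0, "wy": 0.0015, "wz": 0.05}, {"x": 0.013, "y": -0.642, "z": 0.372, "wx": 0, "wy": 0.0015, "wz": 0.05}, {"x": 0.013, "y": -0.642, "z": 0.372, "wx": 0, "wy": 0.0015, "wz": 0.05}]}}

```text
t: 52.83
eef_pos: [0.5629, -0.2561, 0.1057]
tool_rot: [0.0, 0.082, 0.997, 0.001]
contact_force: [0.0, -0.1, -0.4]
gripper_width: 0.113
```

```bash
python3 prof.py 40;python3 g.py '[.562,-.2577,.0735]' -9.4
```

```text
row 158 pred [208. 244. 266. 302.]
beige starts [ 91 147 149 196 208 265 326] ends [ 81 142 148 193 197 245 300]
row 164 pred [208. 244. 266. 302.]
beige starts [ 92 150 208 264 325] ends [ 82 137 191 245 301]
190 200 265
195 200 266
230 200 268
[ 0.5635 -0.2566  0.1066] [[-0.987, 0.163, 0.002], [0.163, 0.987, 0.0], [-0.002, 0.001, -1.0]] [ 0.8 -0.7 -0.7]
(array([ 0.0067, -0.0065,  0.1654]), array([ 0.0002,  0.0007, -0.    ]))
```

Same picture as before, so the same correction.

Call:
{"api": "jog_arm", "payload": {"plan": [{"x": 0.006, "y": -0.007, "z": 0, "wx": 0, "wy": 0.0007, "wz": 0}, {"x": 0.006, "y": -0.007, "z": 0.04, "wx": 0, "wy": 0.0007, "wz": 0}, {"x": 0.006, "y": -0.007, "z": 0.08, "wx": 0, "wy": 0.0007, "wz": 0}, {"x": 0.006, "y": -0.007, "z": 0.12, "wx": 0, "wy": 0.0007, "wz": 0}, {"x": 0.006, "y": -0.007, "z": 0.16, "wx": 0, "wy": 0.0007, "wz": 0}, {"x": 0.006, "y": -0.007, "z": 0.17, "wx": 0, "wy": 0.0007, "wz": 0}, {"x": 0.006, "y": -0.007, "z": 0.17, "wx": 0, "wy": 0.0007, "wz": 0}, {"x": 0.006, "y": -0.007, "z": 0.17, "wx": 0, "wy": 0.0007, "wz": 0}]}}

```text
t: 53.55
eef_pos: [0.562, -0.2578, 0.0722]
tool_rot: [-0.0, 0.082, 0.997, 0.0]
contact_force: [-0.6, -0.6, -0.5]
gripper_width: 0.106
```

Call:
{"api": "jog_arm", "payload": {"plan": [{"x": 0, "y": 0, "z": 0.03, "wx": 0, "wy": 0, "wz": 0}, {"x": 0, "y": 0, "z": 0.06, "wx": 0, "wy": 0, "wz": 0}, {"x": 0, "y": 0, "z": 0.085, "wx": 0, "wy": 0, "wz": 0}, {"x": 0, "y": 0, "z": 0.103, "wx": 0, "wy": 0, "wz": 0}, {"x": 0, "y": 0, "z": 0.105, "wx": 0, "wy": 0, "wz": 0}, {"x": 0, "y": 0, "z": 0.105, "wx": 0, "wy": 0, "wz": 0}, {"x": 0, "y": 0, "z": 0.105, "wx": 0, "wy": 0, "wz": 0}]}}

```text
t: 54.13
eef_pos: [0.5617, -0.2577, 0.052]
tool_rot: [-0.001, 0.082, 0.997, 0.0]
contact_force: [-5.2, 1.1, 9.1]
gripper_width: 0.114
```

Call:
{"api": "jog_arm", "payload": {"plan": [{"x": 0, "y": 0, "z": -0.005, "wx": 0, "wy": 0, "wz": 0}, {"x": 0, "y": 0, "z": -0.005, "wx": 0, "wy": 0, "wz": 0}, {"x": 0, "y": 0, "z": -0.005, "wx": 0, "wy": 0, "wz": 0}, {"x": 0, "y": 0, "z": -0.005, "wx": 0, "wy": 0, "wz": 0}, {"x": 0, "y": 0, "z": -0.05, "wx": 0, "wy": 0, "wz": 0}, {"x": 0, "y": 0, "z": -0.15, "wx": 0, "wy": 0, "wz": 0}, {"x": 0, "y": 0, "z": -0.3, "wx": 0, "wy": 0, "wz": 0}, {"x": 0, "y": 0, "z": -0.5, "wx": 0, "wy": 0, "wz": 0}, {"x": 0, "y": 0, "z": -0.7, "wx": 0, "wy": 0, "wz": 0}, {"x": 0, "y": 0.1, "z": -0.9, "wx": 0, "wy": 0, "wz": 0}, {"x": 0, "y": 0.1, "z": -0.95, "wx": 0, "wy": 0, "wz": 0}, {"x": 0, "y": 0.1, "z": -0.95, "wx": 0, "wy": 0, "wz": 0}], "hand": -0.4}}

```text
t: 55.13
eef_pos: [0.5681, -0.2373, 0.2474]
tool_rot: [0.004, 0.081, 0.997, -0.0]
contact_force: [0.0, 0.0, -0.4]
gripper_width: 0.3
```

```bash
python3 b2.py; cat > fin.py <<'E'
from h import *
print(tcp()[0])
hz=dict(wedge_mid=.02,cover_grip=.07,plaque0_mid=.043,tool_mat=0,mix_cup=0,ink0=0,glitter_jar=0)
for c in ['side','scene']:
    pic(c);cal=cams.get_calibration(c)
    for n in hz:
        for q in finder.place_of(c,n)[:4]:
            if q['confidence']>.4: print(c,n,round(q['confidence'],2),np.round(q['location']),np.round(atz(cal,q['location'],hz[n]),3))
E
python3 fin.py
```

```text
[232 129  12  61 587] [ 0.5557 -0.2546  0.07  ]
[192 131  19  60 739] [ 0.5511 -0.2923  0.07  ]
[153 132  24  60 881] [ 0.546  -0.3301  0.07  ]
[ 0.56500285 -0.23819143  0.24227514]
side wedge_mid 0.87 [212. 336.] [0.511 0.533 0.02 ]
side wedge_mid 0.74 [286. 335.] [0.33  0.456 0.02 ]
side wedge_mid 0.64 [306. 250.] [0.362 0.191 0.02 ]
side cover_grip 0.81 [229. 246.] [0.572 0.292 0.07 ]
side plaque0_mid 0.75 [300. 132.] [ 0.553 -0.305  0.043]
side tool_mat 0.81 [295. 268.] [0.377 0.25  0.   ]
side tool_mat 0.7 [302. 252.] [0.374 0.19  0.   ]
side mix_cup 0.74 [242. 143.] [ 0.763 -0.202  0.   ]
side ink0 0.58 [344. 146.] [ 0.377 -0.34   0.   ]
side ink0 0.52 [341. 155.] [ 0.376 -0.283  0.   ]
side ink0 0.47 [334. 164.] [ 0.385 -0.226  0.   ]
side glitter_jar 0.72 [213. 218.] [0.698 0.176 0.   ]
scene wedge_mid 0.76 [252. 164.] [0.362 0.191 0.02 ]
scene wedge_mid 0.61 [311. 135.] [0.339 0.456 0.02 ]
scene wedge_mid 0.57 [365. 153.] [0.525 0.517 0.02 ]
scene cover_grip 0.77 [330. 170.] [0.575 0.304 0.07 ]
scene tool_mat 0.71 [272. 166.] [0.383 0.253 0.   ]
scene mix_cup 0.76 [213. 334.] [ 0.772 -0.2   -0.   ]
scene mix_cup 0.54 [ 98. 280.] [ 0.506 -0.338  0.   ]
scene ink0 0.71 [125. 226.] [ 0.376 -0.224  0.   ]
scene ink0 0.65 [ 85. 246.] [ 0.385 -0.328  0.   ]
scene glitter_jar 0.72 [244. 220.] [0.537 0.037 0.   ]
scene glitter_jar 0.51 [327. 232.] [0.699 0.181 0.   ]
```

All three plaques stand in the rack, but both cameras now place the wedge at about (0.362, 0.191), so it was knocked aside. I'm going to look at it from close by.

Call:
{"api": "jog_arm", "payload": {"plan": [{"x": 0.1, "y": 0.2, "z": 0, "wx": 0, "wy": 0, "wz": -0.02}, {"x": 0.2, "y": 0.4, "z": 0, "wx": 0, "wy": 0, "wz": -0.04}, {"x": 0.3, "y": 0.6, "z": 0, "wx": 0, "wy": 0, "wz": -0.05}, {"x": 0.4, "y": 0.8, "z": 0, "wx": 0, "wy": 0, "wz": -0.05}, {"x": 0.45, "y": 0.95, "z": 0, "wx": 0, "wy": 0, "wz": -0.05}, {"x": 0.45, "y": 1, "z": 0, "wx": 0, "wy": 0, "wz": -0.05}, {"x": 0.45, "y": 1, "z": 0, "wx": 0, "wy": 0, "wz": -0.05}]}}

```text
t: 56.62
eef_pos: [0.5089, -0.0213, 0.2429]
tool_rot: [0.0, -0.0, 1.0, 0.001]
contact_force: [0.5, 0.1, -0.5]
gripper_width: 0.3
```

```bash
python3 g.py '[.43,.19,.24]' 0
```

```text
[ 0.5089 -0.0213  0.2429] [[-1.0, -0.0, 0.0], [-0.0, 1.0, 0.002], [-0.0, 0.002, -1.0]] [ 0.5  0.1 -0.5]
(array([0.3941, 1.0568, 0.0168]), array([0.0007, 0.0001, 0.0001]))
```

Call:
{"api": "jog_arm", "payload": {"plan": [{"x": 0.1, "y": 0.2, "z": 0, "wx": 0, "wy": 0, "wz": 0}, {"x": 0.2, "y": 0.4, "z": 0, "wx": 0, "wy": 0, "wz": 0}, {"x": 0.3, "y": 0.6, "z": 0, "wx": 0, "wy": 0, "wz": 0}, {"x": 0.36, "y": 0.8, "z": 0, "wx": 0, "wy": 0, "wz": 0}, {"x": 0.39, "y": 0.95, "z": 0, "wx": 0, "wy": 0, "wz": 0}, {"x": 0.39, "y": 1, "z": 0, "wx": 0, "wy": 0, "wz": 0}, {"x": 0.39, "y": 1, "z": 0, "wx": 0, "wy": 0, "wz": 0}, {"x": 0.39, "y": 1, "z": 0, "wx": 0, "wy": 0, "wz": 0}]}}

```text
t: 57.28
eef_pos: [0.4314, 0.1781, 0.2434]
tool_rot: [0.0, -0.0, 1.0, 0.001]
contact_force: [-0.0, -1.1, -0.3]
gripper_width: 0.302
```

```bash
cat > wl.py <<'E'
from h import *
P,r=tcp();print(P)
cal=cams.get_calibration('wrist');im=pic('wrist');save('w10.png',im)
for n,z in (('wedge_mid',.02),('tool_mat',.003)):
  for q in finder.place_of('wrist',n)[:2]: print(n,round(q['confidence'],2),np.round(q['location']),atz(cal,q['location'],z).round(4))
print(finder.find_in('wrist','wedge')[:2])
m=((im.max(2)<45)&(np.arange(384)[:,None]<230)).astype(np.uint8)
n,l,s,c=cv2.connectedComponentsWithStats(m)
for i in range(1,n):
  if s[i,4]>60:
    pts=np.argwhere(l==i)[:,::-1].astype(np.float32);b=cv2.minAreaRect(pts);print(s[i],np.round(b[0]),np.round(b[1]),round(b[2],1),atz(cal,b[0],.01).round(3))
    print('  corners',[atz(cal,q,.008)[:2].round(3).tolist() for q in cv2.boxPoints(b)])
# cork mat mask
hsv=cv2.cvtColor(im,cv2.COLOR_RGB2HSV);k=cv2.inRange(hsv,(8,80,60),(22,200,255))
k[230:]=0;n,l,s,c=cv2.connectedComponentsWithStats(cv2.morphologyEx(k,3,np.ones((9,9))))
i=1+s[1:,4].argmax();pts=np.argwhere(l==i)[:,::-1].astype(np.float32);b=cv2.minAreaRect(pts);print('mat',[atz(cal,q,.003)[:2].round(3).tolist() for q in cv2.boxPoints(b)],atz(cal,b[0],.003).round(3))
E
python3 wl.py
```

```text
[0.43138505 0.17806148 0.24336176]
wedge_mid 0.72 [505.  74.] [0.3353 0.4518 0.02  ]
wedge_mid 0.62 [262. 102.] [0.365  0.1845 0.02  ]
tool_mat 0.73 [309. 109.] [0.3735 0.2407 0.003 ]
tool_mat 0.64 [345. 231.] [0.5308 0.2971 0.003 ]
[{'bbox': [243.7, 36.8, 37.1, 122.6], 'confidence': 0.93}, {'bbox': [437.3, 44.9, 72.1, 55.0], 'confidence': 0.73}]
[243  38  22  42 583] [253.  58.] [40. 15.] 79.1 [0.318 0.175 0.01 ]
  corners [[0.299, 0.163], [0.297, 0.179], [0.337, 0.187], [0.34, 0.171]]
[260 129  19  35 438] [269. 146.] [33. 14.] 79.2 [0.416 0.194 0.01 ]
  corners [[0.399, 0.182], [0.396, 0.198], [0.434, 0.206], [0.438, 0.19]]
mat [[0.425, 0.142], [0.317, 0.152], [0.328, 0.339], [0.438, 0.347]] [0.374 0.245 0.003]
```

The wedge still lies flat: both blades show their full flat width and both cameras agree on its height. It is about 10 mm and 60 mm from the mat's centre, inside the 55 x 85 mm limit, so I'll leave it rather than risk another grasp. Handing in.

```bash
python3 -c "
from h import *
print(bot.hand_in())"
```

```text
the job is handed in; nothing more can be done
None
```

The job is done and handed in at about 57 s of the 210 s limit; no verdict was reported.

**Cover:** I pried it with the wedge in three steps: near side about 3 mm, far side about 6 mm, then near side until it came free. Camera comparison with the shut position showed it up about 6 mm, with corner readings from about 4 to 7 mm. Only then did I grip the rib, lift it straight up and set it on the felt mat. The last readings put it within about 10 mm of the mat's centre.

**Plaques:** Three were in the box, and all now stand in the rack's three middle slots. Each touched the slot floor before I let go, and all three showed as upright in the last wrist picture.

**Checks that disagreed:**
- **First insertion:** my first push met the box just below the seam with about 10 N. I backed off and went in slightly higher.
- **Wedge:** I laid it near the middle of its cork mat, but it was knocked about 6 cm later. It still lies flat on the mat, roughly 10 mm and 60 mm off centre, inside the 55 and 85 mm limits, so I left it there.
- **Last looks:** I had used up all the picture views by the first plaque's placement. The final checks were numeric only, and they showed the cup, jar and ink bottles within about 1 cm of their first readings. One ink bottle was missed by one of the two cameras.

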